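Clamp a mounting block with a T-handled key

TASK

Mount the wooden block in the clamping bed: tip it so that one of its feet hooks under the fixed lip, then rock it down until it lies flat in the pocket. Then take the T-handled key from its stand, put its square end fully into the screw at the bottom of the sloping well and turn it clockwise to its stop, so that the tongue slides over the block's other foot. Let go and leave the key standing in the screw, and do not disturb the other things on the table.

Things in the scene. Friction and masses are not known exactly. Their poses are not given: they have to be found in the camera images.
- block: Loose wooden mounting block, about 160 g: a slab 90 long (own x) x 44 wide (own y) x 12 mm thick with an upper body 62 x 44 x 38 mm centred on it: 50 mm tall in all, with a foot 14 mm long and 12 mm thick at each end; both ends are alike. It starts flat on the table. Origin: centre of its underside, z up.
- bed: Fixed metal clamping bed, yaw within 0.25 rad of zero. Origin: on the table under the pocket's centre, z up. Base plate 12 mm thick, 120 (x) by 215 mm (y from -152 to 62). Pocket: floor at z = 12 mm, 93 mm long (y -46.5 to 46.5), 47 mm wide (x -23.5 to 23.5); side walls 10 mm thick, top z = 22. The block is home flat with its origin at bed (0, 0, 12) mm, length along bed y, either way round.
- lip (a point): Middle of the lip's inner lower edge, at bed (0, 38.5, 30) mm. The fixed lip at the pocket's +y end overhangs its last 8 mm: underside z = 30, top z = 36. The block cannot be lowered in flat: with its lip end 0.15 to 0.3 rad lower its foot goes under the lip, then the other end drops in.
- tongue_end (a point): Middle of the end of the sliding steel tongue, 30 mm wide, z from 25.5 (this point) to 31.5 mm in the bed frame, at the pocket's -y end above and beyond a low end wall (8 mm thick, top z = 20). It stands at bed y = -56 mm with the screw at 0 and at -38 with the screw at 1.4, covering the pocket's last 8 mm.
- well_mouth (a point): Centre of the mouth of the square well (44 x 44 mm) in the grey screw housing (60 x 60 mm block, bed y -140 to -80), 51 mm from point socket_floor along the screw's axis. The axis leans 25 degrees from vertical towards bed -x: outwards it points along (-0.423, 0, 0.906) in the bed frame.
- socket_floor (a point): Floor of the screw's square socket, on its axis, at bed (10, -110, 35.5) mm. The socket is 18.5 mm square and 16 mm deep with a 3 mm chamfer at its mouth, which lies 35 mm below the well's mouth. At screw value 0 its sides are parallel to the well's sides, two of them to bed y.
- screw (a joint): Turn of the clamp screw in rad: 0 = open, grows as the screw is turned clockwise as seen from outside looking into the well; stop at 1.4. It starts between 0 and 0.25 and stays where it is left (friction about 0.15 N m). It drives the tongue, 18 mm for 1.4 rad.
- key: Loose T-handled steel key, 280 g, 118 mm tall, standing upright in its stand, tip 10 mm above the table. Origin: centre of the tip's underside, z up the shaft. Lowest 38 mm: square bar 16 x 16 mm (last 4 mm 14 x 14), sides along own x and y; then a 14 mm round shaft; crossbar 90 (own x) x 16 (own y) x 18 mm, 100 to 118 mm above the tip. It fits the screw in any of four quarter turns, 9 degrees of play.
- key_tip (a point): Centre of the underside of the key's square end (same point as the key's origin).
- key_stand: Fixed dark wooden stand for the key, 80 x 80 x 45 mm, with a square hole 17.5 mm wide and 35 mm deep in the middle of its top. Origin: centre of its underside; its yaw is the key's yaw at the start.
- cone: Bystander: white plaster cone, 64 mm wide, 85 mm tall, loose. Origin under its centre.
- glue_pot: Bystander: white round jar, 60 mm wide, 75 mm tall, loose. Origin under its centre.
- offcut: Bystander: pale wood offcut 70 x 35 x 20 mm, loose. Origin under its centre.
- scraper: Bystander: spatula about 190 mm long lying flat, loose.
- tape: Bystander: flat cardboard disc 70 mm wide, 22 mm tall, loose. Origin under its centre.
- water_cup: Bystander: empty white plastic cup 72 mm wide, 70 mm tall, loose. Origin under its centre.
- plaster_tile: Bystander: plaster tile 90 x 90 x 15 mm, loose. Origin under its centre.
Things that resemble listed ones, but are neither listed nor needed, are in the scene too. Leave any pink look-alike of the bed alone.

How it is judged:
By the outcome, as a careful person would: the job done as asked, in the order asked, and still so for the second after the job is handed in, with the robot touching nothing.
It also fails if it takes over 61 s, if anything falls off the work surface, if the arm or the gripper's body presses on something with over 40 N, if the wrist force passes 120 N, or if a joint passes its speed limit or range.

ROBOT

A 7-joint arm with a two-finger parallel gripper is mounted at the origin on the work surface. World frame = base frame: x ahead of the robot, y to its left, z up, the work surface at z = 0. Lengths are in m, angles in rad, forces in N, time in s.
With the tool pointing down it reaches from about 0.35 to 0.9 m from the base axis. Payload 7.2 kg.
Tool frame: the origin (TCP) lies between the finger pads; the fingertips stand 19 mm ahead of it and the grasp point (between the pads) is the TCP; z points along the fingers, y is the direction in which the jaws open and shut (so a half turn about z gives the same grasp; the last joint's range is limited). The gripper opens to 88 mm and grips with 3 to 60 N. Pads are 20 mm wide; open, the fingers measure 115 mm over their backs; the gripper's body (75 mm by 178 mm) begins 61 mm behind the grasp point.
Start: joints at [-1.293, 0.411, -0.013, 1.596, 0.006, 1.134, -0.082], TCP at [0.212, 0.588, 0.242] pointing down, gripper open.
Joint ranges: [-2.95, 2.95], [-0.29, 1.99], [-1.47, 1.44], [0.14, 2.54], [-1.03, 4.17], [0.13, 1.85], [-2.86, 2.86]. Speed limits (rad/s): [2.39, 2.39, 3.01, 3.01, 3.14, 3.14, 3.14].

INTERFACE

Orientations are given as [roll, pitch, yaw] about the fixed x, y, z axes, in that order (R = Rz(yaw) Ry(pitch) Rx(roll)).
In Python, from plant import ctrl, vision gives the robot as it stands. The module is installed in compiled form; this text tells all that it offers.
- The arm moves only by the tool step_arm, never from a script. Its argument "targets" is a list of rows, each an object of numbers: "dx", "dy", "dz": the shift along the world's x, y, z in mm; "yaw": the turn about the world's z in degrees; "fingers": the closure in counts, from 0 (fully open) to 255 (shut). In form: [{"dx": .., "dy": .., "dz": .., "yaw": .., "fingers": ..}, ...]. A call has 1 to 12 rows; each row shifts and turns the commanded pose from where the row before left it; what a row does not reach is not made up. A row lasts 1/8 s, in which the tool goes at most 62.5 mm and 10.7 degrees, less where a joint would pass 70% of its speed; a pose out of reach is approached as far as the arm can. A call is refused whole if a number of a shift passes 62.5 or a number of a turn 10.7, either way. A call with a gripper value outside its range is refused whole. The fingers move at their own pace and stop on an object; "squeeze" is the grip in N (left out, the last holds). Time passes only in rows, so rows that do not move let the fingers close. It gives the time, the measured TCP pose, the force and the opening at its end, in the units of the state.
- ctrl.get_obs(): the state, without advancing time (a new reading comes with each control period).
- vision.capture(name): name is "scene" or "top" or "wrist"; returns a dict with "frame" (384x512x3 uint8, red, green, blue), "intrinsics" (3x3 intrinsics, pixels), "R" (3x3) and "t" (3): a world point X has camera coordinates R X + t; the wrist camera has in their place "hand_eye" (4x4, takes a point from camera to tool coordinates, whose origin is the TCP and whose axes are the flange's). Camera axes: x right, y down, z forward; pixel columns grow to the right and rows downward; lengths in m; the calibration is good to about 2 mm. A picture is of the moment at which its call begins: read the wrist's pose just before it. There is no depth.
- ctrl.hand_in(): hands the job in, once; it reports no verdict.
The state is a dict: "clock": time; "joint_positions": joint angles; "dq": joint speeds; "joint_torque": joint torques, N m; "eef_pos": TCP position; "eef_rot": TCP orientation; "force": force on the tool from outside, world axes, zero at the start; "torque": the same for the moment, N m; "opening": opening from 0.0 (shut) to 1.0 (fully open).
Only numpy, scipy, OpenCV 4.12 (cv2) and the standard library are available. Lean on these libraries where they do the work, as an engineer would, in place of code of your own. Each camera call takes 0.05 s, during which the arm holds its last target.

## Working session

There is one attempt and no reset: what is moved stays moved. The work goes in short steps, Python scripts to look and compute and a tool call to move; the robot and the scene stay as the last step left them, time stands still between calls to the robot, and variables do not carry over. Pictures are saved under pics/ and viewed, and the job is handed in when it is done.

Besides the shell and the picture viewer there is one more tool, called after ">>>" as name(argument=value, ...) on one line, values as JSON. step_arm: Moves the arm, as the interface text tells. Its arguments: {"type":"object","properties":{"targets":{"type":"array","items":{"type":"object","properties":{"dx":{"type":"number"},"dy":{"type":"number"},"dz":{"type":"number"},"yaw":{"type":"number"},"fingers":{"type":"number"}}}},"squeeze":{"type":"number"}},"required":["targets"]}

```bash
mkdir -p pics
cat > h.py <<'E'
import numpy as np,cv2,json,pickle
from plant import ctrl,vision
def snap(name,fn):
    o=ctrl.get_obs(); c=vision.capture(name); c['obs']=o
    cv2.imwrite('pics/'+fn+'.png',c['frame'][:,:,::-1]); pickle.dump(c,open('pics/'+fn+'.pkl','wb')); return c
def load(fn): return pickle.load(open('pics/'+fn+'.pkl','rb'))
def cast(c,uv,z):
    K=c['intrinsics'];R=c['R'];t=c['t']
    d=R.T@np.linalg.solve(K,[uv[0],uv[1],1.]);o=-R.T@t
    return o+d*(z-o[2])/d[2]
def proj(c,X):
    p=c['intrinsics']@(c['R']@np.asarray(X,float)+c['t']);return p[:2]/p[2]
def crop(fn,out,x0,y0,x1,y1,s):
    f=cv2.imread('pics/'+fn+'.png')[y0:y1,x0:x1];cv2.imwrite('pics/'+out+'.png',cv2.resize(f,None,fx=s,fy=s,interpolation=cv2.INTER_CUBIC))
E
python3 - <<'E'
from h import *
for n in ['scene','top']:
    c=snap(n,n+'0'); print(n,c['intrinsics'],c['R'],c['t'],-c['R'].T@c['t'])
o=ctrl.get_obs();print(o)
E
```

```text
scene [[407.80104927   0.         256.3635299 ]
 [  0.         407.80104927 193.03244228]
 [  0.           0.           1.        ]] [[-0.4589054   0.88848454  0.00102402]
 [ 0.66943637  0.34652358 -0.65709692]
 [-0.5841753  -0.30085981 -0.75380541]] [ 0.23369312 -0.33102635  1.60719732] [1.26772909 0.3906168  0.99375833]
top [[380.16518085   0.         250.72695688]
 [  0.         380.16518085 191.85365246]
 [  0.           0.           1.        ]] [[ 0.02150963 -0.99970922 -0.01090015]
 [-0.9846562  -0.01929472 -0.17343554]
 [ 0.17317479  0.01446343 -0.9847849 ]] [0.02567813 0.54466133 1.04710319] [0.35441995 0.02103505 1.12591494]
{'clock': 0.1, 'joint_positions': array([-1.29317739,  0.41181092, -0.01271834,  1.5969431 ,  0.00559467,
        1.13425833, -0.08220042]), 'dq': array([-9.51530389e-04, -1.21900868e-03, -7.21872369e-05, -3.02358188e-03,
       -1.21436531e-03, -1.67010724e-03,  4.44097122e-04]), 'joint_torque': array([ 2.56408006e-03, -5.89098930e+01,  6.43780399e-01, -2.91711992e+01,
       -5.37450251e-02,  1.45083305e-02,  6.58983890e-05]), 'eef_pos': array([0.2117441 , 0.58760482, 0.24090576]), 'eef_rot': array([-3.14021139e+00,  8.97858884e-05,  2.79580102e+00]), 'force': array([-0.15929564,  0.22623961, -0.36770206]), 'torque': array([-0.02097245, -0.04534417, -0.04806492]), 'opening': 1.001289478267512}
```

View pics/scene0.png

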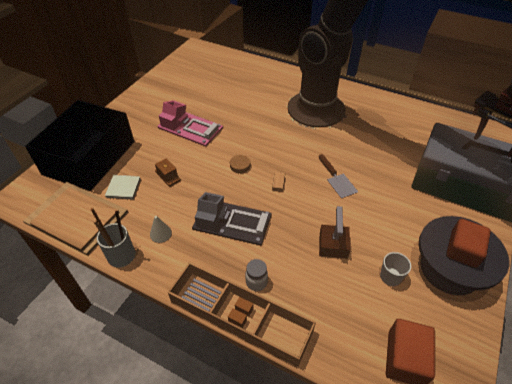

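View pics/top0.png

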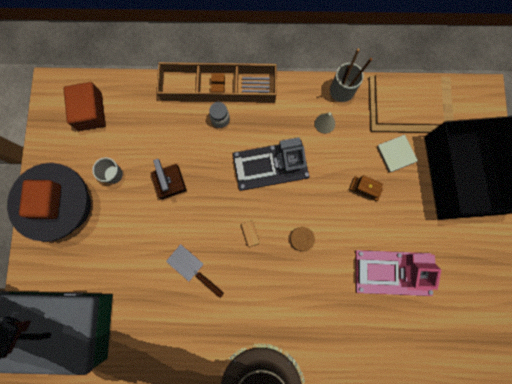

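Run:
```python
from h import *
crop('top0','c1',225,125,325,200,8)
crop('top0','c2',340,165,395,210,10)
crop('top0','c3',140,145,200,210,9)
crop('scene0','c4',185,185,280,250,8)
crop('scene0','c5',300,195,365,265,8)
crop('scene0','c6',145,150,190,195,10)
c=load('top0')
for n,uv,z in [('bed',(258,168),.012),('block',(369,188),0.05),('stand',(170,182),.045),('pink',(380,272),.012)]: print(n,cast(c,uv,z))
```

```text
bed [0.62356901 0.01708805 0.012     ]
block [ 0.56149261 -0.30221362  0.05      ]
stand [0.56898263 0.27220373 0.045     ]
pink [ 0.32497506 -0.33708274  0.012     ]
```

View pics/c1.png

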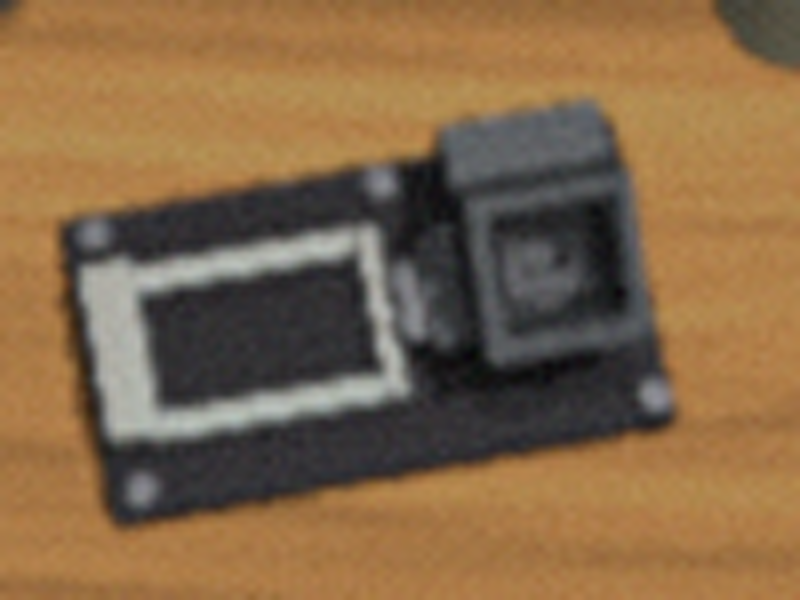

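View pics/c2.png

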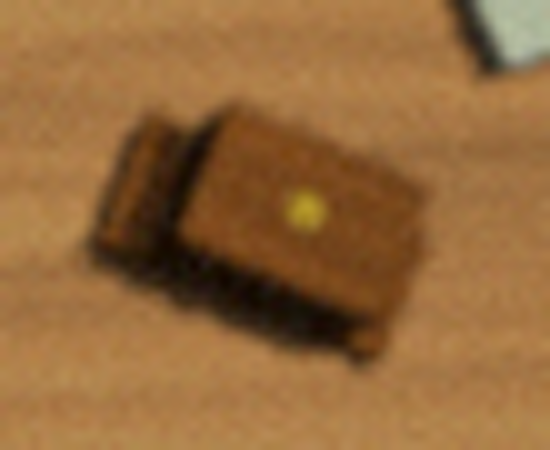

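View pics/c3.png

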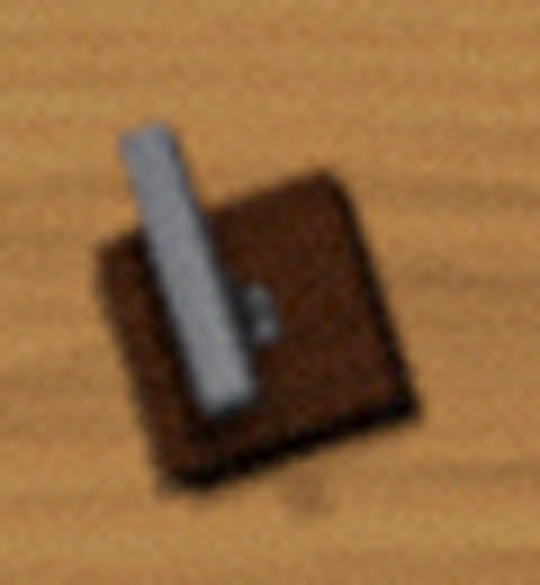

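View pics/c4.png

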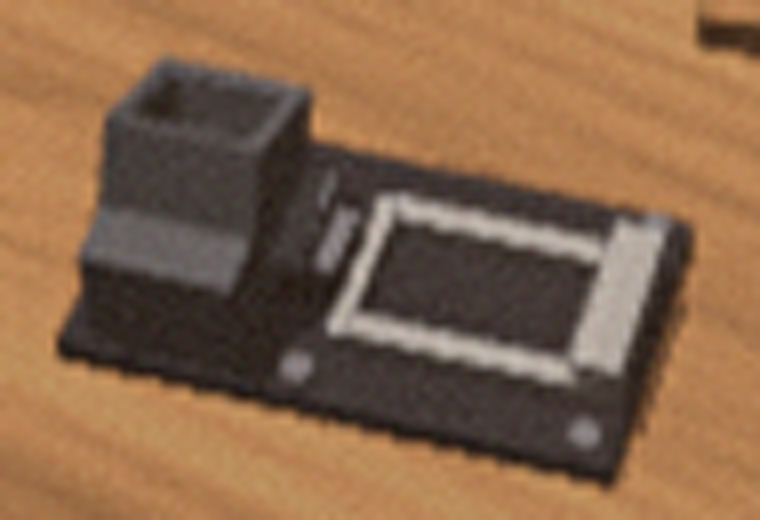

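View pics/c5.png

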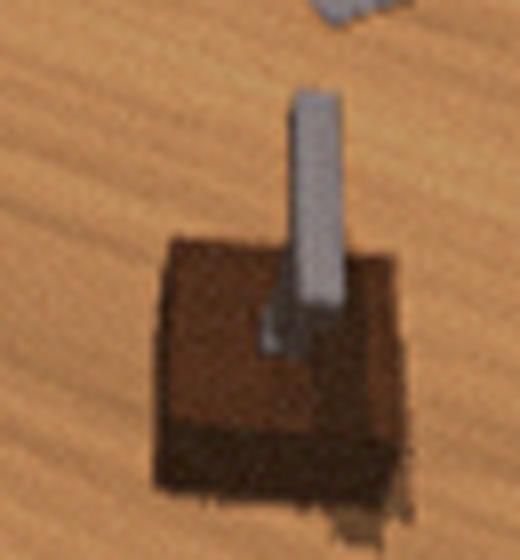

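View pics/c6.png

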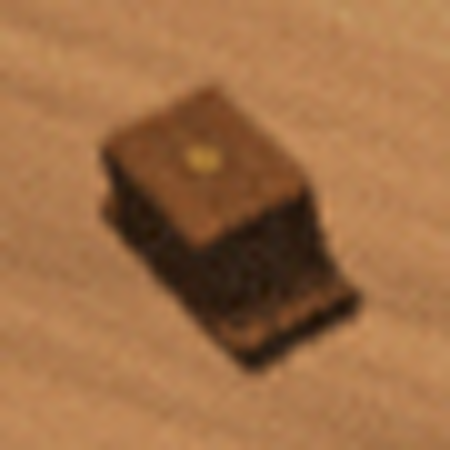

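```bash
cat > m.py <<'E'
from h import *
from scipy.optimize import least_squares
c=load('top0');s=load('scene0')
def px(x,y,x0,y0,k): return (x0+(x+.5)/k-.5,y0+(y+.5)/k-.5)
T=lambda x,y:px(x,y,225,125,8)
S=lambda x,y:px(x,y,185,185,8)
pts=[((60,62,12),T(65,222),c),((-60,62,12),T(118,522),c),((-60,-152,12),T(672,418),c),
((60,62,12),S(605,480),s),((-60,62,12),S(690,225),s),((60,-152,12),S(62,345),s)]
B=np.array([cast(k,uv,p[2]/1e3) for p,uv,k in pts])[:,:2]
P=np.array([p for p,_,_ in pts])[:,:2]/1e3
def f(q):
    R=np.array([[np.cos(q[2]),-np.sin(q[2])],[np.sin(q[2]),np.cos(q[2])]]);return (P@R.T+q[:2]-B)
r=least_squares(lambda q:f(q).ravel(),[.62,.02,0]);print('bed',r.x);print(np.round(f(r.x)*1e3,1))
for q,v,kk in [(T,[(85,265),(115,442)],36),]:
    print('lip',[cast(c,q(*a),kk/1e3) for a in v])
C2=lambda x,y:px(x,y,340,165,10)
bt=np.array([cast(c,C2(*a),.05)[:2] for a in [(235,98),(432,188),(387,325),(180,240)]]);print('block corners',bt,bt.mean(0),'dot',cast(c,C2(304,210),.05))
for i in range(4):
    d=bt[(i+1)%4]-bt[i];print(np.linalg.norm(d),np.degrees(np.arctan2(d[1],d[0])))
C6=lambda x,y:px(x,y,145,150,10)
print('dot scene',cast(s,C6(203,159),.05))
C3=lambda x,y:px(x,y,140,145,9)
kt=np.array([cast(c,C3(*a),.128)[:2] for a in [(120,135),(170,124),(257,396),(208,416)]]);print('key',kt,kt.mean(0))
for i in range(4):
    d=kt[(i+1)%4]-kt[i];print(np.linalg.norm(d),np.degrees(np.arctan2(d[1],d[0])))
C5=lambda x,y:px(x,y,300,195,8)
kt=np.array([cast(s,C5(*a),.128)[:2] for a in [(295,92),(340,92),(346,303),(298,303)]]);print('key scene',kt,kt.mean(0))
st=np.array([cast(c,C3(*a),.045)[:2] for a in [(103,248),(330,175),(410,400),(165,485)]]);print('stand',st,st.mean(0))
E
python3 m.py
```

```text
bed [0.62745758 0.02540852 0.20437163]
[[ 2.7  3.6]
 [ 0.3  2.4]
 [ 0.2 -1. ]
 [-2.9 -0.5]
 [-1.4 -0.8]
 [ 1.2 -3.6]]
lip [array([0.64782542, 0.08523286, 0.036     ]), array([0.58120341, 0.07233468, 0.036     ])]
block corners [[ 0.60128881 -0.28638577]
 [ 0.57586547 -0.34203046]
 [ 0.53568912 -0.32769263]
 [ 0.55924827 -0.26942529]] [ 0.56802292 -0.30638354] dot [ 0.56870955 -0.30516345  0.05      ]
0.06117743384733819 -114.55504064509643
0.042658094438844066 160.35991578312212
0.06284994843045545 67.98510492740306
0.04533281681427208 -21.970695207602088
dot scene [ 0.56751943 -0.30587922  0.05      ]
key [[0.61368176 0.30308827]
 [0.61738037 0.28818976]
 [0.5345316  0.25693787]
 [0.52821076 0.27116969]] [0.57345112 0.2798464 ]
0.015350743825934614 -76.05797375706919
0.08854715149845707 -159.33272054665468
0.015572335193702692 113.94764937123927
0.09123643230571506 20.477812407195533
key scene [[0.53799949 0.26171549]
 [0.53091122 0.27541095]
 [0.61421485 0.30688116]
 [0.6213809  0.29303188]] [0.57612662 0.28425987]
stand [[0.59735941 0.32957647]
 [0.62310745 0.25706762]
 [0.54916649 0.22712686]
 [0.51993878 0.30440862]] [0.57239303 0.27954489]
```

>>> step_arm(targets=[{"dx": 10,"dy": -26,"yaw": -7.7,"fingers": 80},{"dx": 20,"dy": -52,"yaw": -7.7},{"dx": 20,"dy": -52,"yaw": -7.7},{"dx": 20,"dy": -52,"yaw": -7.7},{"dx": 20,"dy": -52,"yaw": -7.7},{"dx": 20,"dy": -52,"yaw": -7.7},{"dx": 20,"dy": -52,"yaw": -7.7},{"dx": 20,"dy": -52,"yaw": -7.7},{"dx": 20,"dy": -52,"yaw": -7.7},{"dx": 20,"dy": -52,"yaw": -7.7},{"dx": 20,"dy": -52,"yaw": -7.7},{"dx": 20,"dy": -52,"yaw": -7.5}])

```text
invalid input at $.targets[0]: expected keys dx, dy, dz, yaw, fingers
```

>>> step_arm(targets=[{"dx": 10,"dy": -26,"dz": 0,"yaw": -7.7,"fingers": 80},{"dx": 20,"dy": -52,"dz": 0,"yaw": -7.7,"fingers": 80},{"dx": 20,"dy": -52,"dz": 0,"yaw": -7.7,"fingers": 80},{"dx": 20,"dy": -52,"dz": 0,"yaw": -7.7,"fingers": 80},{"dx": 20,"dy": -52,"dz": 0,"yaw": -7.7,"fingers": 80},{"dx": 20,"dy": -52,"dz": 0,"yaw": -7.7,"fingers": 80},{"dx": 20,"dy": -52,"dz": 0,"yaw": -7.7,"fingers": 80},{"dx": 20,"dy": -52,"dz": 0,"yaw": -7.7,"fingers": 80},{"dx": 20,"dy": -52,"dz": 0,"yaw": -7.7,"fingers": 80},{"dx": 20,"dy": -52,"dz": 0,"yaw": -7.7,"fingers": 80},{"dx": 20,"dy": -52,"dz": 0,"yaw": -7.7,"fingers": 80},{"dx": 20,"dy": -52,"dz": 0,"yaw": -7.5,"fingers": 80}])

```text
clock: 1.6
eef_pos: [0.4421, -0.0117, 0.2417]
eef_rot: [3.141, -0.001, 1.183]
force: [0.8, 0.2, -0.3]
opening: 0.688
```

Run:
```python
from h import *
c=snap('wrist','w1'); print(c['intrinsics'],c['hand_eye'],c['obs']['eef_pos'],c['obs']['eef_rot'])
```

```text
[[284.08258664   0.         255.04583159]
 [  0.         284.08258664 195.69161313]
 [  0.           0.           1.        ]] [[ 1.35305566e-03 -9.56417329e-01 -2.92000105e-01  7.98721807e-02]
 [ 9.99998838e-01  1.08881348e-03  1.06744483e-03  8.76875564e-04]
 [-7.02989087e-04 -2.92001210e-01  9.56417691e-01 -1.44288082e-01]
 [ 0.00000000e+00  0.00000000e+00  0.00000000e+00  1.00000000e+00]] [ 0.44207572 -0.01168229  0.24174049] [ 3.14136419e+00 -5.60316647e-04  1.18257580e+00]
```

View pics/w1.png

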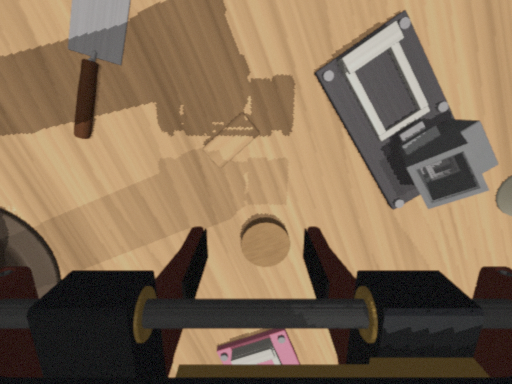

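>>> step_arm(targets=[{"dx": 20,"dy": -52,"dz": 0,"yaw": 0,"fingers": 80},{"dx": 20,"dy": -52,"dz": 0,"yaw": 0,"fingers": 80},{"dx": 20,"dy": -52,"dz": 0,"yaw": 0,"fingers": 80},{"dx": 20,"dy": -52,"dz": -10,"yaw": 0,"fingers": 80},{"dx": 20,"dy": -52,"dz": -20,"yaw": 0,"fingers": 80},{"dx": 10,"dy": -26,"dz": -40,"yaw": 0,"fingers": 80},{"dx": 0,"dy": 0,"dz": 0,"yaw": 0,"fingers": 80}])

```text
clock: 2.52
eef_pos: [0.5497, -0.2973, 0.168]
eef_rot: [-3.135, 0.002, 1.184]
force: [0.5, -0.1, 0.8]
opening: 0.687
```

```bash
cat >> h.py <<'E'
from scipy.spatial.transform import Rotation as Ro
def wcam(c):
    o=c['obs'];T=np.eye(4);T[:3,:3]=Ro.from_euler('xyz',o['eef_rot']).as_matrix();T[:3,3]=o['eef_pos']
    M=T@c['hand_eye'];c['R']=M[:3,:3].T;c['t']=-M[:3,:3].T@M[:3,3];return c
E
python3 - <<'E'
from h import *
crop('w1','w1c',310,5,510,215,3.8)
c=wcam(snap('wrist','w2')); print(proj(c,[.568,-.306,.05]))
E
```

```text
[275.52438517 196.52875584]
```

View pics/w2.png

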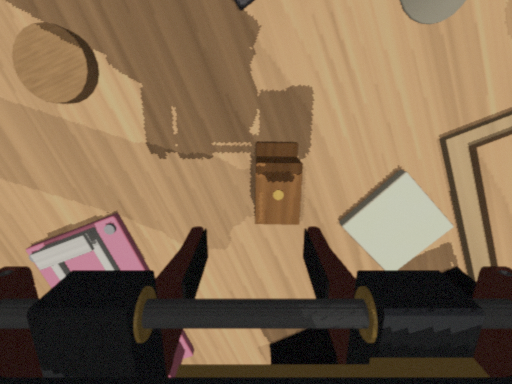

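View pics/w1c.png

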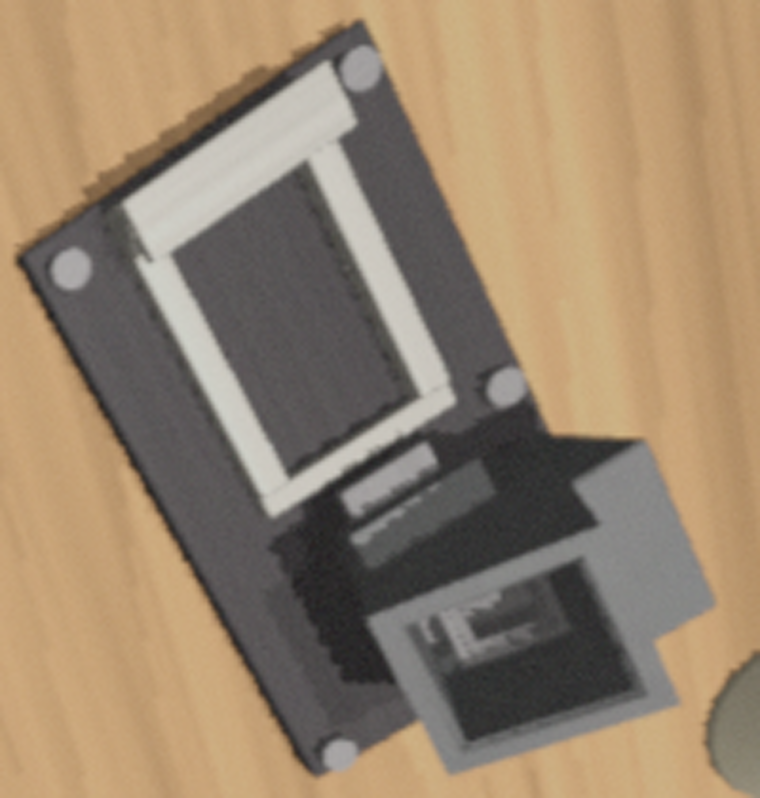

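Run:
```python
from h import *
from scipy.optimize import least_squares
c=wcam(load('w2'));print('dot',cast(c,(278,195.3),.05), [cast(c,p,.05)[:2] for p in [(256,223.5),(299.5,223.5),(302,162),(256,162)]])
c=wcam(load('w1'))
q=lambda x,y:(310+(x+.5)/3.8-.5,5+(y+.5)/3.8-.5)
pts=[((60,62,12),(360,20)),((-60,62,12),(20,258)),((-60,-152,12),(315,772)),
((33.5,-54.5,20),(455,398)),((-33.5,-54.5,20),(272,517))]
# note w1: top-right is which side?
best=None
P=np.array([p for p,_ in pts])[:,:2]/1e3;B=np.array([cast(c,q(*u),p[2]/1e3)[:2] for p,u in pts])
def f(v):
    R=np.array([[np.cos(v[2]),-np.sin(v[2])],[np.sin(v[2]),np.cos(v[2])]]);return P@R.T+v[:2]-B
r=least_squares(lambda v:f(v).ravel(),[.62,.02,.2]);print(r.x);print(np.round(f(r.x)*1e3,1))
def bed(X):
    R=np.array([[np.cos(r.x[2]),-np.sin(r.x[2])],[np.sin(r.x[2]),np.cos(r.x[2])]]);return R.T@(X[:2]-r.x[:2])*1e3
for n,u,z in [('lip in',(155,262),36),('lip in r',(356,122),36),('lip out',(125,208),36),('lip out r',(332,62),36),('tong',(345,490),31.5),('tong r',(430,443),31.5),('wellfront',(370,618),None)]:
    if z: print(n,bed(cast(c,q(*u),z/1e3)))
# well mouth corners on the tilted plane
a=np.array([-.423,0,.906]);m=np.array([10,-110,35.5])+51*a;ex=np.array([.906,0,.423])
R=np.array([[np.cos(r.x[2]),-np.sin(r.x[2]),0],[np.sin(r.x[2]),np.cos(r.x[2]),0],[0,0,1]])
def bw(X): return R@(np.array(X)/1e3)+np.array([r.x[0],r.x[1],0])
for sx,sy in [(-30,30),(30,30),(30,-30),(-30,-30),(-22,22),(22,22),(22,-22),(-22,-22)]:
    u=proj(c,bw(m+sx*ex+np.array([0,sy,0])));print(sx,sy,((u-[309.5,4.5])*3.8-.5).round())
sm=np.array([10,-110,35.5])+16*a
for ang in [0,.12,.25]:
  o=[]
  for sx,sy in [(1,1),(1,-1),(-1,-1),(-1,1)]:
    v=(np.cos(ang)*sx+np.sin(ang)*sy, -np.sin(ang)*sx+np.cos(ang)*sy)
    u=proj(c,bw(sm+9.25*v[0]*ex+np.array([0,9.25*v[1],0])));o.append(((u-[309.5,4.5])*3.8-.5).round())
  print(ang,o)
```

```text
dot [ 0.57065545 -0.30573503  0.05      ] [array([ 0.53996494, -0.32498275]), array([ 0.58007538, -0.34117009]), array([ 0.60283421, -0.283794  ]), array([ 0.56316061, -0.26772309])]
[0.62830219 0.02630163 0.21090755]
[[ 0.7  1.5]
 [-0.2  0.7]
 [ 0.1 -2.3]
 [ 0.  -0.3]
 [-0.6  0.4]]
lip in [-32.45602075  37.94992143]
lip in r [33.77151133 38.22628245]
lip out [-32.67898373  55.96477825]
lip out r [34.79046862 56.04654473]
tong [-13.1260682  -56.71497324]
tong r [ 15.67561605 -58.59851351]
-30 30 [363. 616.]
30 30 [597. 521.]
30 -30 [678. 700.]
-30 -30 [447. 773.]
-22 22 [403. 626.]
22 22 [574. 559.]
22 -22 [634. 688.]
-22 -22 [464. 743.]
0 [array([516., 570.]), array([540., 619.]), array([475., 643.]), array([451., 596.])]
0.12 [array([522., 572.]), array([537., 623.]), array([470., 642.]), array([454., 592.])]
0.25 [array([527., 574.]), array([533., 628.]), array([465., 639.]), array([457., 588.])]
```

>>> step_arm(targets=[{"dx": 13,"dy": -25,"dz": -20,"yaw": 0,"fingers": 80},{"dx": 0,"dy": 0,"dz": -50,"yaw": 0,"fingers": 80},{"dx": 0,"dy": 0,"dz": -45,"yaw": 0,"fingers": 80},{"dx": 0,"dy": 0,"dz": -19,"yaw": 0,"fingers": 80},{"dx": 0,"dy": 0,"dz": 0,"yaw": 0,"fingers": 255},{"dx": 0,"dy": 0,"dz": 0,"yaw": 0,"fingers": 255},{"dx": 0,"dy": 0,"dz": 0,"yaw": 0,"fingers": 255},{"dx": 0,"dy": 0,"dz": 0,"yaw": 0,"fingers": 255}], squeeze=20)

```text
clock: 3.58
eef_pos: [0.5658, -0.3215, 0.0397]
eef_rot: [3.139, -0.0, 1.187]
force: [-1.3, 1.8, 7.0]
opening: 0.5
```

>>> step_arm(targets=[{"dx": 0,"dy": 0,"dz": 30,"yaw": 0,"fingers": 255},{"dx": 0,"dy": 0,"dz": 50,"yaw": 0,"fingers": 255},{"dx": 0,"dy": 10,"dz": 46,"yaw": 4,"fingers": 255},{"dx": 5,"dy": 40,"dz": 0,"yaw": 4,"fingers": 255},{"dx": 5,"dy": 45,"dz": 0,"yaw": 4,"fingers": 255}])

```text
clock: 4.2
eef_pos: [0.5751, -0.2258, 0.1652]
eef_rot: [3.139, 0.0, 1.397]
force: [0.2, 1.1, -1.9]
opening: 0.5
```

Run:
```python
from h import *
c=snap('scene','s2'); print(c['obs']['force'],c['obs']['eef_pos'],c['obs']['opening'])
crop('s2','s2c',120,60,260,200,5)
```

```text
[ 0.19521387  1.11878591 -1.85143151] [ 0.57510687 -0.22582659  0.16518407] 0.500340924511886
```

View pics/s2c.png

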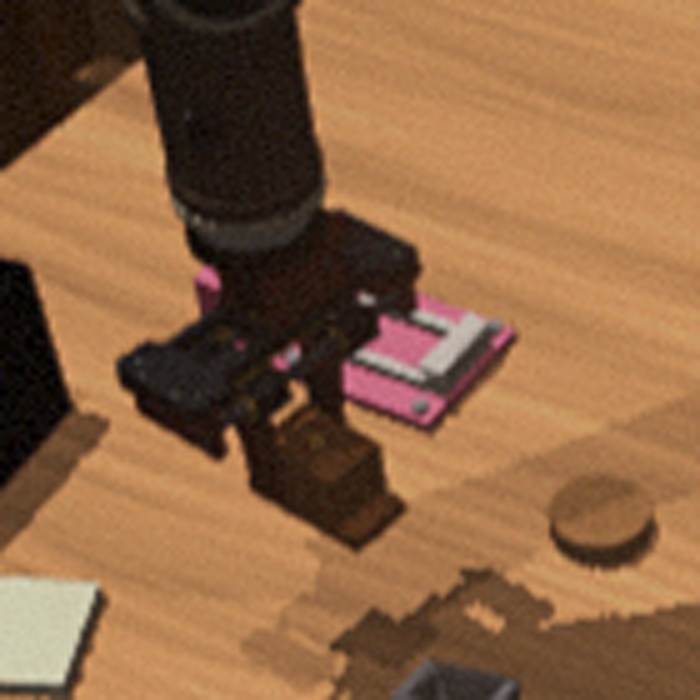

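>>> step_arm(targets=[{"dx": 5,"dy": 47,"dz": 0,"yaw": 4,"fingers": 255},{"dx": 5,"dy": 47,"dz": 0,"yaw": 4,"fingers": 255},{"dx": 6,"dy": 47,"dz": 0,"yaw": 4,"fingers": 255},{"dx": 6,"dy": 47,"dz": 0,"yaw": 4,"fingers": 255},{"dx": 6,"dy": 47,"dz": 0,"yaw": 3,"fingers": 255},{"dx": 5,"dy": 47,"dz": 0,"yaw": 3,"fingers": 255},{"dx": 4,"dy": 37,"dz": -15,"yaw": 0,"fingers": 255},{"dx": 0,"dy": 0,"dz": -40,"yaw": 0,"fingers": 255},{"dx": 0,"dy": 0,"dz": 0,"yaw": 0,"fingers": 255}])

```text
clock: 5.38
eef_pos: [0.6098, 0.093, 0.1065]
eef_rot: [-3.136, 0.0, 1.781]
force: [-0.7, -0.6, -1.1]
opening: 0.502
```

Run:
```python
from h import *
c=snap('scene','s3'); print(c['obs']['force'],c['obs']['eef_pos'],c['obs']['eef_rot'],c['obs']['joint_positions'].round(2))
crop('s3','s3c',190,130,330,250,5)
c=snap('top','t3')
crop('t3','t3c',200,100,330,220,5)
```

```text
[-0.68648124 -0.5816668  -1.0997456 ] [0.60980399 0.09296598 0.10654803] [-3.13642791e+00  4.36667756e-04  1.78056881e+00] [-0.56  0.58  0.47  1.77 -0.33  0.88  0.26]
```

View pics/s3c.png

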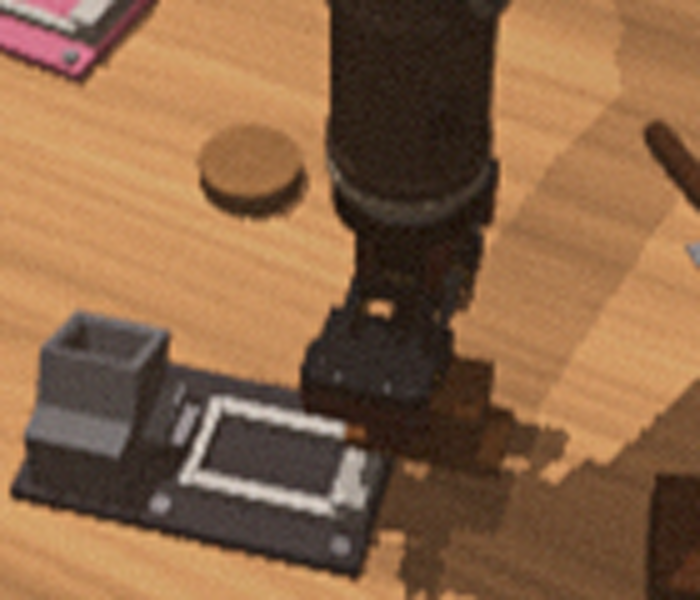

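View pics/t3c.png

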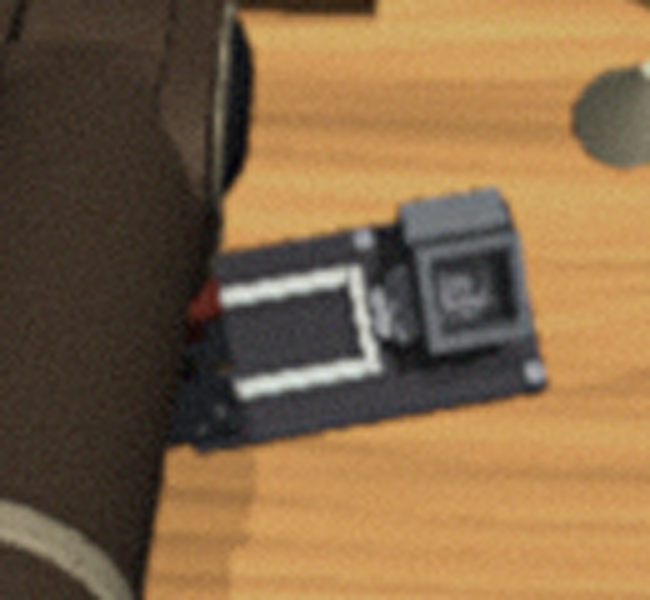

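>>> step_arm(targets=[{"dx": 3,"dy": 5,"dz": -14,"yaw": 0,"fingers": 255},{"dx": 0,"dy": 0,"dz": -11,"yaw": 0,"fingers": 255},{"dx": 0,"dy": 0,"dz": -3,"yaw": 0,"fingers": 255},{"dx": 0,"dy": 0,"dz": 0,"yaw": 0,"fingers": 255}], squeeze=12)

```text
clock: 5.98
eef_pos: [0.6147, 0.0977, 0.0804]
eef_rot: [-3.141, 0.0, 1.78]
force: [0.1, 0.1, -1.8]
opening: 0.5
```

>>> step_arm(targets=[{"dx": 0,"dy": 0,"dz": -2,"yaw": 0,"fingers": 255},{"dx": 0,"dy": 0,"dz": 0,"yaw": 0,"fingers": 255}])

```text
clock: 6.22
eef_pos: [0.6149, 0.098, 0.0788]
eef_rot: [3.141, -0.0, 1.78]
force: [-0.2, -1.5, -1.8]
opening: 0.504
```

>>> step_arm(targets=[{"dx": 0,"dy": 0,"dz": -3,"yaw": 0,"fingers": 255},{"dx": 0,"dy": 0,"dz": 0,"yaw": 0,"fingers": 255}])

```text
clock: 6.48
eef_pos: [0.6149, 0.0981, 0.0756]
eef_rot: [3.141, -0.0, 1.78]
force: [1.0, -0.1, -1.8]
opening: 0.498
```

Run:
```python
from h import *
c=snap('scene','s4')
crop('s4','s4c',240,180,320,240,9)
```

```text
(no output)
```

View pics/s4c.png

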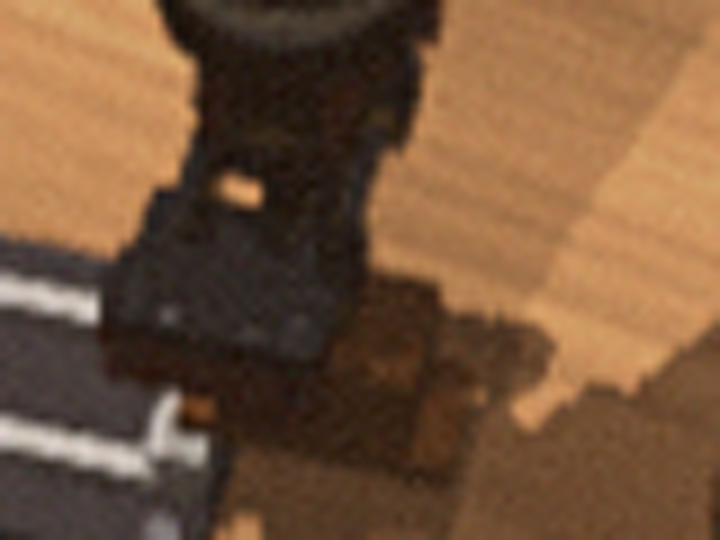

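>>> step_arm(targets=[{"dx": 0,"dy": 0,"dz": -3,"yaw": 0,"fingers": 255},{"dx": 0,"dy": 0,"dz": 0,"yaw": 0,"fingers": 255}])

```text
clock: 6.78
eef_pos: [0.6147, 0.0991, 0.0734]
eef_rot: [3.141, -0.002, 1.781]
force: [-3.6, 3.1, 6.6]
opening: 0.495
```

>>> step_arm(targets=[{"dx": -1,"dy": 4,"dz": -2,"yaw": 0,"fingers": 255},{"dx": -1,"dy": 4,"dz": -2,"yaw": 0,"fingers": 255},{"dx": 0,"dy": 0,"dz": 0,"yaw": 0,"fingers": 255}])

```text
clock: 7.15
eef_pos: [0.6131, 0.1062, 0.0688]
eef_rot: [3.141, 0.0, 1.78]
force: [0.1, -0.2, 3.3]
opening: 0.501
```

>>> step_arm(targets=[{"dx": 0,"dy": 0,"dz": 30,"yaw": 0,"fingers": 255},{"dx": 0,"dy": 0,"dz": 20,"yaw": 0,"fingers": 255},{"dx": 0,"dy": 0,"dz": 0,"yaw": 0,"fingers": 255}], squeeze=20)

```text
clock: 7.52
eef_pos: [0.6139, 0.1062, 0.1201]
eef_rot: [3.139, -0.0, 1.78]
force: [0.5, -0.2, -2.2]
opening: 0.497
```

Run:
```python
from h import *
c=snap('scene','s5');print(c['obs']['force'],c['obs']['eef_pos'])
crop('s5','s5c',240,160,320,240,9)
```

```text
[ 0.4553361  -0.21749568 -2.18878384] [0.61385524 0.10621957 0.12005924]
```

View pics/s5c.png

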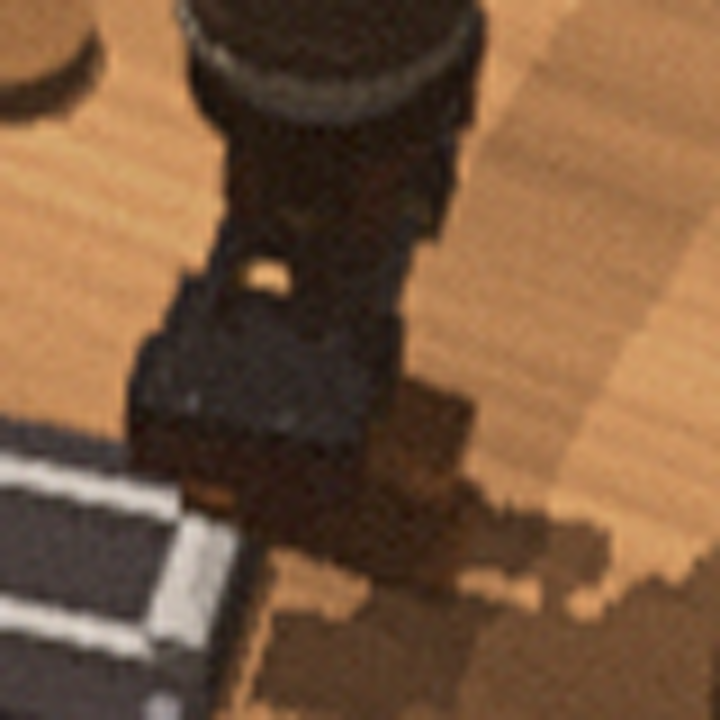

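Run:
```python
from h import *
c=load('s5');p=c['obs']['eef_pos'];a=c['obs']['eef_rot'][2]-np.pi/2
ex=np.array([np.cos(a),np.sin(a),0]);ey=np.array([-np.sin(a),np.cos(a),0]);ez=np.array([0,0,1.])
for th in [0,.1,.2,.3]:
    def P(u,w,z):
        u=u+16;z=z-40
        y=u*np.cos(th)+z*np.sin(th);zz=-u*np.sin(th)+z*np.cos(th)
        q=proj(c,p+(ey*y+ez*zz+ex*w)/1e3);return ((q-[239.5,159.5])*9-.5).round()
    print(th,P(45,22,0),P(45,22,12),P(45,-22,12),P(31,22,50),P(31,-22,50),P(-45,22,0),P(-45,22,12))
```

```text
0 [474. 601.] [476. 577.] [506. 469.] [439. 491.] [470. 382.] [192. 539.] [192. 515.]
0.1 [459. 609.] [465. 587.] [495. 478.] [441. 501.] [471. 392.] [180. 530.] [184. 508.]
0.2 [443. 616.] [452. 595.] [482. 487.] [441. 511.] [471. 402.] [169. 521.] [177. 500.]
0.3 [425. 622.] [438. 602.] [468. 494.] [439. 521.] [470. 412.] [159. 512.] [171. 491.]
```

>>> step_arm(targets=[{"dx": 6,"dy": -33,"dz": 0,"yaw": 0,"fingers": 255},{"dx": 6,"dy": -33,"dz": 0,"yaw": 0,"fingers": 255},{"dx": 6,"dy": -32,"dz": 0,"yaw": 0,"fingers": 255},{"dx": 0,"dy": 0,"dz": -20,"yaw": 0,"fingers": 255},{"dx": 0,"dy": 0,"dz": 0,"yaw": 0,"fingers": 255}])

```text
clock: 8.2
eef_pos: [0.6289, 0.0089, 0.0958]
eef_rot: [-3.137, -0.001, 1.78]
force: [-0.9, -0.5, -1.7]
opening: 0.498
```

Run:
```python
from h import *
c=snap('scene','s6');print(c['obs']['force'],c['obs']['eef_pos'])
crop('s6','s6c',190,140,280,240,8)
c=snap('top','t6');crop('t6','t6c',225,125,325,200,7)
```

```text
[-0.88392926 -0.46733396 -1.73461229] [0.62891762 0.00892564 0.09580985]
```

View pics/s6c.png

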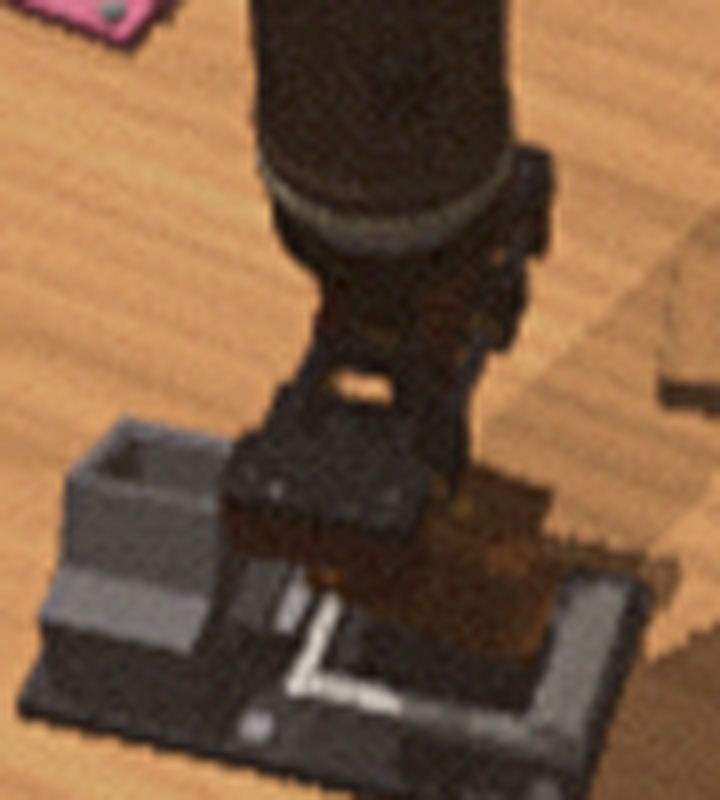

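View pics/t6c.png

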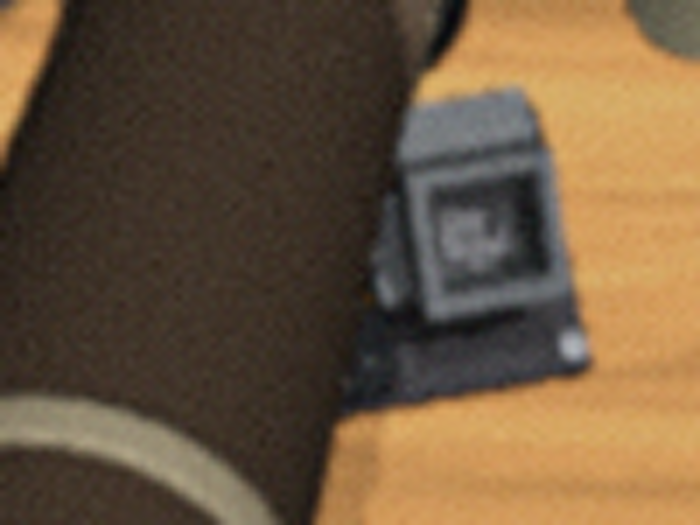

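Run:
```python
from h import *
c=load('s6');p=c['obs']['eef_pos'];a=c['obs']['eef_rot'][2]-np.pi/2
ex=np.array([np.cos(a),np.sin(a),0]);ey=np.array([-np.sin(a),np.cos(a),0]);ez=np.array([0,0,1.])
for th in [.1,.2,.3]:
    def P(u,w,z):
        u=u+16;z=z-40
        y=u*np.cos(th)+z*np.sin(th);zz=-u*np.sin(th)+z*np.cos(th)
        q=proj(c,p+(ey*y+ez*zz+ex*w)/1e3);return ((q-[189.5,139.5])*8-.5).round()
    print(th,P(45,22,0),P(45,22,12),P(45,-22,12),P(31,22,50),P(31,-22,50),P(-45,22,0),P(-45,22,12))
b=np.array([.6281,.0262]);C,S=np.cos(.21),np.sin(.21)
d=p[:2]-b;print(C*d[0]+S*d[1],-S*d[0]+C*d[1])
```

```text
0.1 [540. 671.] [543. 651.] [575. 559.] [515. 577.] [548. 484.] [302. 604.] [303. 584.]
0.2 [527. 677.] [533. 659.] [565. 566.] [516. 586.] [549. 493.] [292. 596.] [297. 577.]
0.3 [513. 682.] [522. 665.] [554. 573.] [516. 594.] [549. 502.] [283. 587.] [291. 570.]
-0.002801355466958878 -0.017065301891636096
```

>>> step_arm(targets=[{"dx": 3,"dy": -0.5,"dz": -10,"yaw": 0,"fingers": 255},{"dx": 0,"dy": 0,"dz": -10,"yaw": 0,"fingers": 255},{"dx": 0,"dy": 0,"dz": -8,"yaw": 0,"fingers": 255},{"dx": 0,"dy": 0,"dz": 0,"yaw": 0,"fingers": 255}])

```text
clock: 8.8
eef_pos: [0.6332, 0.0075, 0.0697]
eef_rot: [-3.14, -0.0, 1.78]
force: [0.0, 0.5, -2.1]
opening: 0.495
```

>>> step_arm(targets=[{"dx": -1,"dy": 0,"dz": -3,"yaw": 0,"fingers": 255},{"dx": 0,"dy": 0,"dz": -1,"yaw": 0,"fingers": 255},{"dx": 0,"dy": 0,"dz": 0,"yaw": 0,"fingers": 255}])

```text
clock: 9.18
eef_pos: [0.633, 0.0075, 0.0668]
eef_rot: [3.141, 0.0, 1.78]
force: [-0.4, 0.2, -1.8]
opening: 0.5
```

Run:
```python
from h import *
c=snap('scene','s7');print(c['obs']['force'],c['obs']['eef_pos'])
crop('s7','s7c',190,140,280,240,8)
```

```text
[-0.37228511  0.20969873 -1.75846281] [0.63299881 0.00749044 0.06683031]
```

View pics/s7c.png

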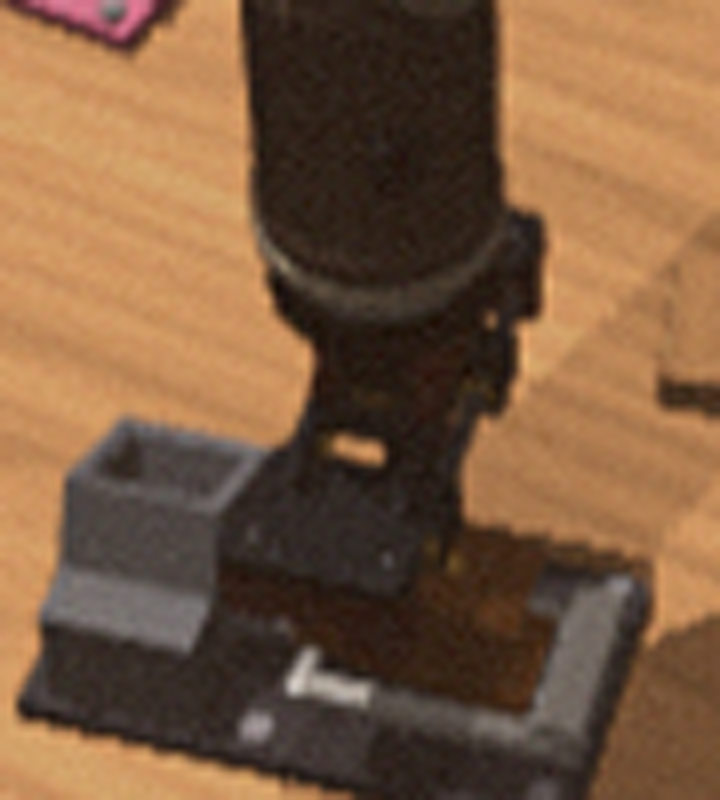

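>>> step_arm(targets=[{"dx": -1,"dy": 0,"dz": -2,"yaw": 0,"fingers": 255},{"dx": -0.7,"dy": 3,"dz": 0,"yaw": 0,"fingers": 255},{"dx": -0.7,"dy": 3,"dz": 0,"yaw": 0,"fingers": 255},{"dx": -0.6,"dy": 3,"dz": 0,"yaw": 0,"fingers": 255},{"dx": 0,"dy": 0,"dz": 0,"yaw": 0,"fingers": 255}])

```text
clock: 9.85
eef_pos: [0.6298, 0.0171, 0.0647]
eef_rot: [3.142, -0.0, 1.781]
force: [-0.4, 0.7, -2.2]
opening: 0.499
```

>>> step_arm(targets=[{"dx": 0,"dy": 0,"dz": -2,"yaw": 0,"fingers": 255},{"dx": 0.3,"dy": -1.5,"dz": -2.5,"yaw": 0,"fingers": 255},{"dx": 0.3,"dy": -1.5,"dz": -2.5,"yaw": 0,"fingers": 255},{"dx": 0.3,"dy": -1.5,"dz": -2.5,"yaw": 0,"fingers": 255},{"dx": 0,"dy": 0,"dz": 0,"yaw": 0,"fingers": 255}], squeeze=10)

```text
clock: 10.48
eef_pos: [0.631, 0.0114, 0.055]
eef_rot: [3.141, 0.001, 1.779]
force: [0.2, -1.3, 0.4]
opening: 0.503
```

>>> step_arm(targets=[{"dx": 0.3,"dy": -1.5,"dz": -2,"yaw": 0,"fingers": 255},{"dx": 0.3,"dy": -1,"dz": -2,"yaw": 0,"fingers": 255},{"dx": 0,"dy": 0,"dz": 0,"yaw": 0,"fingers": 255}])

```text
clock: 10.85
eef_pos: [0.6315, 0.0095, 0.051]
eef_rot: [3.141, -0.0, 1.78]
force: [1.0, -1.4, 1.4]
opening: 0.504
```

Run:
```python
from h import *
c=snap('scene','s8');print(c['obs']['force'],c['obs']['eef_pos'])
crop('s8','s8c',190,140,280,240,8)
```

```text
[ 0.97518212 -1.37678155  1.42977078] [0.63145331 0.00953921 0.05100441]
```

View pics/s8c.png

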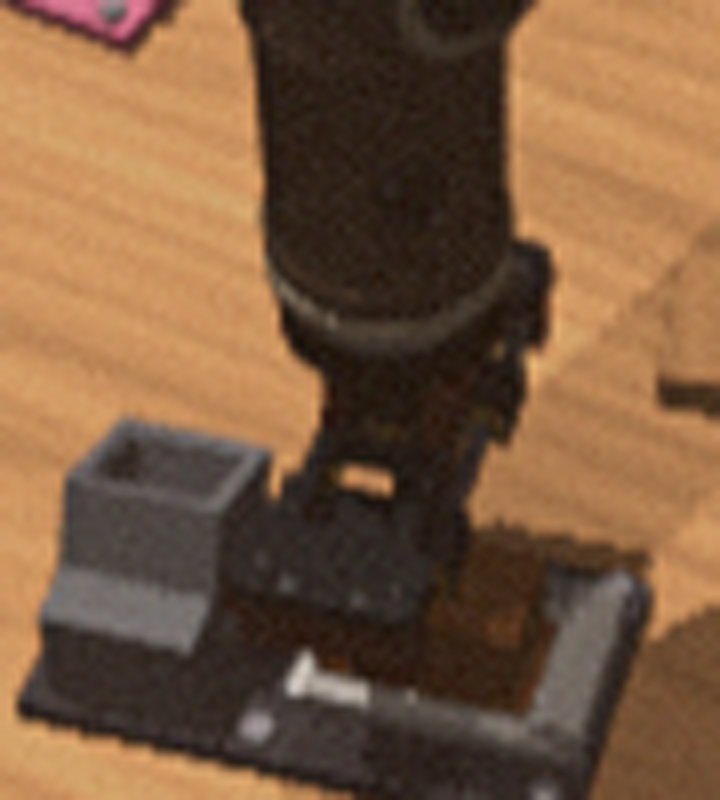

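>>> step_arm(targets=[{"dx": 0,"dy": 0,"dz": 0,"yaw": 0,"fingers": 80},{"dx": 0,"dy": 0,"dz": 0,"yaw": 0,"fingers": 80},{"dx": 0,"dy": 0,"dz": 20,"yaw": 0,"fingers": 80},{"dx": 0,"dy": 0,"dz": 40,"yaw": 0,"fingers": 80},{"dx": 0,"dy": -10,"dz": 10,"yaw": 0,"fingers": 255},{"dx": 0,"dy": 0,"dz": 0,"yaw": 0,"fingers": 255}])

```text
clock: 11.65
eef_pos: [0.6318, -0.0017, 0.1225]
eef_rot: [3.139, 0.001, 1.779]
force: [-0.4, -0.6, -1.2]
opening: 0.498
```

Run:
```python
from h import *
c=snap('scene','s9');print(c['obs']['force'],c['obs']['eef_pos'],c['obs']['opening'])
crop('s9','s9c',190,140,280,240,8)
snap('wrist','w9')
```

```text
[-0.43739101 -0.59317613 -1.1580546 ] [ 0.63178733 -0.00171014  0.12251803] 0.4980076765918046
```

View pics/s9c.png

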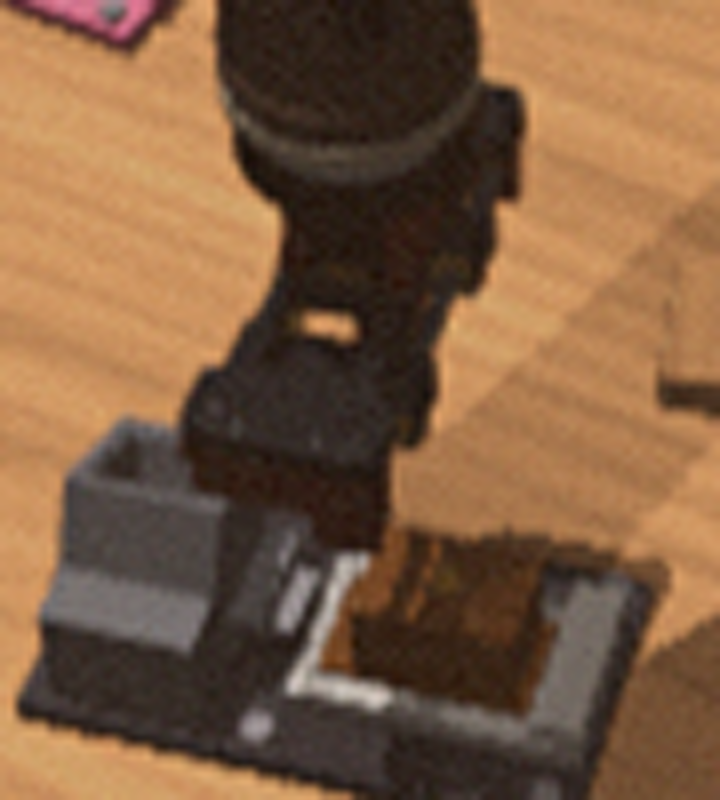

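View pics/w9.png

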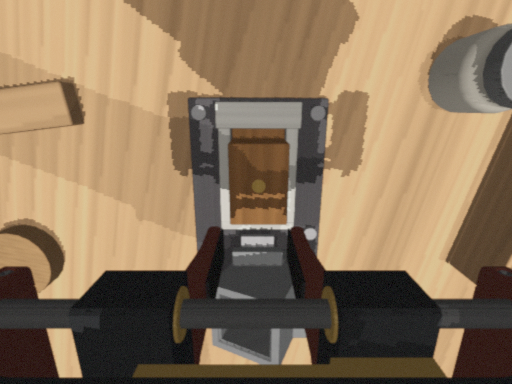

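>>> step_arm(targets=[{"dx": -1,"dy": 6,"dz": 0,"yaw": 0,"fingers": 255},{"dx": 0,"dy": 0,"dz": -20,"yaw": 0,"fingers": 255},{"dx": 0,"dy": 0,"dz": -16,"yaw": 0,"fingers": 255},{"dx": 0,"dy": 0,"dz": -4,"yaw": 0,"fingers": 255},{"dx": 0,"dy": 0,"dz": 0,"yaw": 0,"fingers": 255}])

```text
clock: 12.38
eef_pos: [0.6311, 0.006, 0.0815]
eef_rot: [3.14, -0.001, 1.78]
force: [-1.3, 2.2, 11.9]
opening: 0.006
```

>>> step_arm(targets=[{"dx": 0,"dy": 0,"dz": -2,"yaw": 0,"fingers": 255},{"dx": 0,"dy": 0,"dz": 0,"yaw": 0,"fingers": 255}])

```text
clock: 12.62
eef_pos: [0.6311, 0.006, 0.0813]
eef_rot: [3.14, -0.002, 1.78]
force: [-7.4, 1.7, 26.9]
opening: 0.007
```

>>> step_arm(targets=[{"dx": 0,"dy": 0,"dz": 30,"yaw": 0,"fingers": 255},{"dx": 0,"dy": 0,"dz": 50,"yaw": 8,"fingers": 120},{"dx": -5,"dy": 20,"dz": 50,"yaw": 10,"fingers": 120},{"dx": -5,"dy": 30,"dz": 20,"yaw": 10,"fingers": 120},{"dx": -5,"dy": 35,"dz": 0,"yaw": 10,"fingers": 120},{"dx": -5,"dy": 35,"dz": 0,"yaw": 10,"fingers": 120},{"dx": -5,"dy": 35,"dz": 0,"yaw": 10,"fingers": 120},{"dx": -5,"dy": 35,"dz": 0,"yaw": 10,"fingers": 120},{"dx": -5,"dy": 35,"dz": 0,"yaw": 10,"fingers": 120},{"dx": -5,"dy": 25,"dz": 0,"yaw": 10,"fingers": 120},{"dx": -5,"dy": 10,"dz": 0,"yaw": 10,"fingers": 120},{"dx": 0,"dy": 0,"dz": 0,"yaw": 0,"fingers": 120}])

```text
clock: 14.12
eef_pos: [0.5846, 0.2663, 0.2276]
eef_rot: [3.141, -0.002, -2.792]
force: [0.4, -0.3, 0.4]
opening: 0.526
```

Run:
```python
from h import *
c=snap('wrist','w10');print(c['obs']['eef_rot'],c['obs']['eef_pos'],c['obs']['joint_positions'].round(2))
c=snap('top','t10');crop('t10','t10c',225,125,325,200,7)
```

```text
[ 3.14093092e+00 -2.09251301e-03 -2.79213030e+00] [0.58457624 0.26633377 0.22757363] [-0.56  0.45  0.09  1.57 -0.04  1.12  1.45]
```

View pics/w10.png

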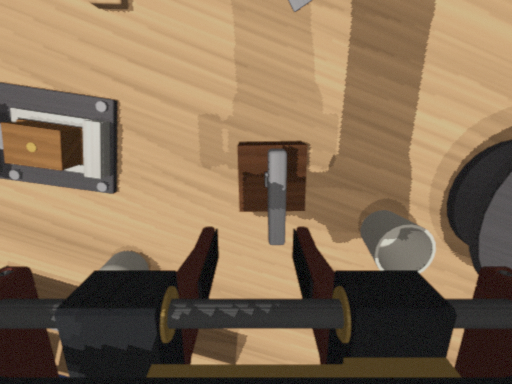

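View pics/t10c.png

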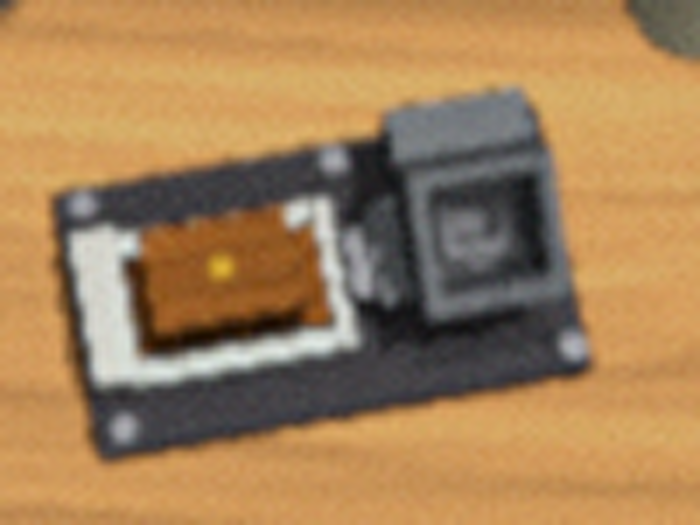

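Run:
```python
from h import *
c=wcam(load('w10'))
v=[cast(c,p,.128) for p in [(268.5,152),(286,152),(285.5,243),(269,243)]];print(np.array(v).round(4));print(np.mean(v,0)); d=v[0]-v[3];print(np.linalg.norm(d),np.degrees(np.arctan2(d[1],d[0])))
t=load('top0');
b=np.array([.6281,.0262]);C,S=np.cos(.21),np.sin(.21)
t=load('t10')
X=cast(t,(225+(220.5)/7-.5,125+(267.5)/7-.5),.062);d=X[:2]-b;print('blk',C*d[0]+S*d[1],-S*d[0]+C*d[1])
X=cast(c,(31.5,147),.062);d=X[:2]-b;print('blk w',C*d[0]+S*d[1],-S*d[0]+C*d[1])
```

```text
[[0.5388 0.2609 0.128 ]
 [0.5336 0.275  0.128 ]
 [0.6135 0.3066 0.128 ]
 [0.6189 0.292  0.128 ]]
[0.57619841 0.28360213 0.128     ]
0.08593652505746224 -158.79592926038157
blk -0.001671279465652309 -0.0026005523559155157
blk w 0.0011716930773524325 -0.002606265535633726
```

>>> step_arm(targets=[{"dx": 1,"dy": 20,"dz": -20,"yaw": 0.9,"fingers": 120},{"dx": 0,"dy": 0,"dz": -40,"yaw": 0,"fingers": 120},{"dx": 0,"dy": 0,"dz": -40,"yaw": 0,"fingers": 120},{"dx": 0,"dy": 0,"dz": -9,"yaw": 0,"fingers": 120},{"dx": 0,"dy": 0,"dz": 0,"yaw": 0,"fingers": 120},{"dx": 0,"dy": 0,"dz": 0,"yaw": 0,"fingers": 255},{"dx": 0,"dy": 0,"dz": 0,"yaw": 0,"fingers": 255},{"dx": 0,"dy": 0,"dz": 0,"yaw": 0,"fingers": 255},{"dx": 0,"dy": 0,"dz": 0,"yaw": 0,"fingers": 255}], squeeze=15)

```text
clock: 15.35
eef_pos: [0.5866, 0.2861, 0.1209]
eef_rot: [3.141, 0.001, -2.777]
force: [-0.5, 1.7, 2.1]
opening: 0.183
```

>>> step_arm(targets=[{"dx": 0,"dy": 0,"dz": 10,"yaw": 0,"fingers": 255},{"dx": 0,"dy": 0,"dz": 12,"yaw": 0,"fingers": 255},{"dx": 0,"dy": 0,"dz": 7,"yaw": 0,"fingers": 255},{"dx": 0,"dy": 0,"dz": 0,"yaw": 0,"fingers": 255}])

```text
clock: 15.85
eef_pos: [0.5867, 0.2856, 0.1502]
eef_rot: [3.141, 0.001, -2.777]
force: [0.7, 1.2, -1.7]
opening: 0.181
```

Run:
```python
from h import *
c=snap('scene','s11');print(c['obs']['force'],c['obs']['eef_pos'])
crop('s11','s11c',280,160,380,270,7)
```

```text
[ 0.73008654  1.16395812 -1.72777245] [0.58674906 0.28561092 0.15015849]
```

View pics/s11c.png

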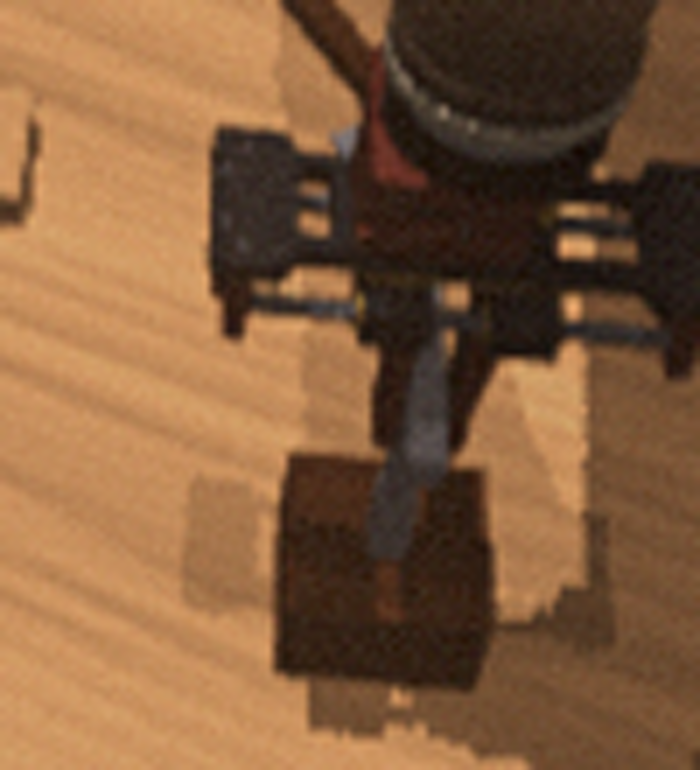

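Run:
```python
from h import *
c=load('s11');f=lambda X:((proj(c,X)-[279.5,159.5])*7-.5).round()
k=np.array([.576,.2833]);e=np.array([.934,.357]);n=np.array([-.357,.934])
for s in [-1,1]:
  for t in [-1,1]: print('hole',s,t,f([*(k+8.75e-3*(s*e+t*n)),.045]), 'stand',f([*(k+40e-3*(s*e+t*n)),.045]))
p=c['obs']['eef_pos']
for th in [-10,0,10,25]:
  a=np.radians(th);R=lambda x,z:(x*np.cos(a)-z*np.sin(a),x*np.sin(a)+z*np.cos(a))
  def K(x,z):
    u,w=R((x-10.9)/1e3,(z-111)/1e3);return f([*(p[:2]+u*e),p[2]+w])
  print(th,'bar+',K(45,118),'bar+ low',K(45,100),'tip',K(0,0),'sq top',K(0,38))
```

```text
hole -1 -1 [364. 520.] stand [287. 451.]
hole -1 1 [407. 524.] stand [482. 469.]
hole 1 -1 [364. 555.] stand [285. 613.]
hole 1 1 [408. 559.] stand [490. 632.]
-10 bar+ [425. 474.] bar+ low [418. 496.] tip [380. 504.] sq top [394. 462.]
0 bar+ [428. 463.] bar+ low [420. 492.] tip [379. 547.] sq top [393. 492.]
10 bar+ [430. 449.] bar+ low [423. 485.] tip [380. 588.] sq top [393. 520.]
25 bar+ [433. 426.] bar+ low [427. 470.] tip [383. 639.] sq top [395. 555.]
```

>>> step_arm(targets=[{"dx": -9,"dy": -3.4,"dz": 0,"yaw": 0,"fingers": 255},{"dx": -9,"dy": -3.4,"dz": -0.5,"yaw": 0,"fingers": 255},{"dx": -9,"dy": -3.4,"dz": -1.5,"yaw": 0,"fingers": 255},{"dx": -9,"dy": -3.4,"dz": -2,"yaw": 0,"fingers": 255},{"dx": -9,"dy": -3.4,"dz": -3,"yaw": 0,"fingers": 255},{"dx": 0,"dy": 0,"dz": 0,"yaw": 0,"fingers": 255}])

```text
clock: 16.65
eef_pos: [0.5402, 0.2681, 0.1421]
eef_rot: [3.142, -0.001, -2.777]
force: [-2.2, 1.4, 2.9]
opening: 0.183
```

>>> step_arm(targets=[{"dx": 0,"dy": 0,"dz": 30,"yaw": 0,"fingers": 255},{"dx": 0,"dy": 0,"dz": 40,"yaw": 0,"fingers": 255},{"dx": 0,"dy": 0,"dz": 10,"yaw": 0,"fingers": 255},{"dx": 0,"dy": 0,"dz": 0,"yaw": 0,"fingers": 255}], squeeze=30)

```text
clock: 17.15
eef_pos: [0.5413, 0.268, 0.2216]
eef_rot: [-3.141, -0.0, -2.777]
force: [-0.5, 0.0, -3.2]
opening: 0.182
```

Run:
```python
from h import *
c=snap('scene','s12');print(c['obs']['force'],c['obs']['eef_pos'],c['obs']['eef_rot'])
crop('s12','s12c',270,120,370,250,6)
f=lambda X:((proj(c,X)-[269.5,119.5])*6-.5).round()
p=c['obs']['eef_pos'];a0=c['obs']['eef_rot'][2]+np.pi;e=np.array([np.cos(a0),np.sin(a0)])
for th in [0,10,20,25,30]:
  a=np.radians(th);R=lambda x,z:(x*np.cos(a)-z*np.sin(a),x*np.sin(a)+z*np.cos(a))
  def K(x,z):
    u,w=R((x-10.9)/1e3,(z-111)/1e3);return f([*(p[:2]+u*e),p[2]+w])
  print(th,'bar+',K(45,118),'bar+ low',K(45,100),'tip',K(0,0),'sq top',K(0,38))
c=snap('top','t12');crop('t12','t12c',130,130,230,230,6)
```

```text
[-0.49510875  0.0316901  -3.15129457] [0.5413234  0.26801479 0.22160731] [-3.14118945e+00 -3.70257238e-04 -2.77744708e+00]
0 bar+ [450. 440.] bar+ low [443. 468.] tip [406. 534.] sq top [418. 481.]
10 bar+ [452. 427.] bar+ low [446. 461.] tip [406. 567.] sq top [419. 504.]
20 bar+ [454. 414.] bar+ low [448. 452.] tip [408. 596.] sq top [420. 524.]
25 bar+ [455. 407.] bar+ low [449. 446.] tip [409. 609.] sq top [420. 533.]
30 bar+ [456. 399.] bar+ low [450. 440.] tip [411. 620.] sq top [421. 541.]
```

View pics/s12c.png

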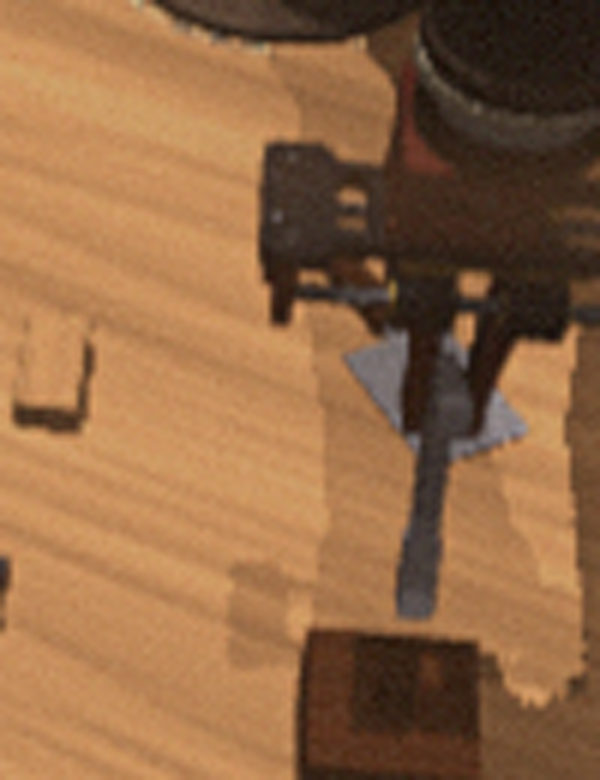

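View pics/t12c.png

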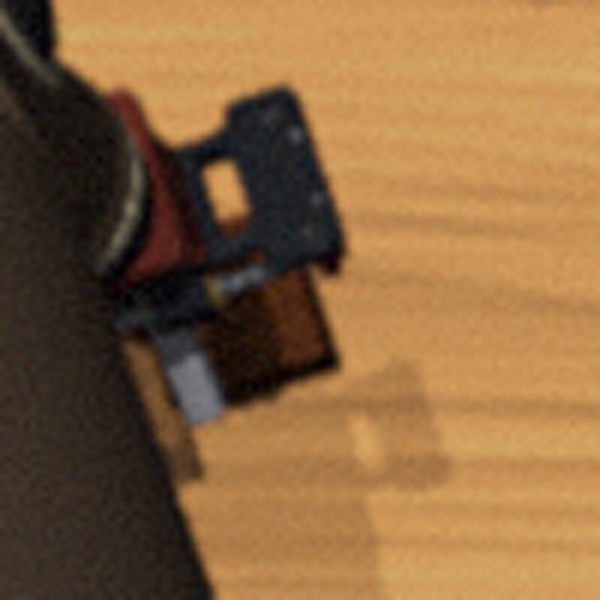

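>>> step_arm(targets=[{"dx": 5,"dy": -30,"dz": 5,"yaw": -1.1,"fingers": 255},{"dx": 6,"dy": -42,"dz": 5,"yaw": -1.1,"fingers": 255},{"dx": 7,"dy": -46,"dz": 0,"yaw": -1.1,"fingers": 255},{"dx": 7,"dy": -46,"dz": 0,"yaw": -1.1,"fingers": 255},{"dx": 7,"dy": -46,"dz": 0,"yaw": -1.1,"fingers": 255},{"dx": 7,"dy": -46,"dz": 0,"yaw": -1.1,"fingers": 255},{"dx": 7,"dy": -46,"dz": 0,"yaw": -1.1,"fingers": 255},{"dx": 4,"dy": -35,"dz": -5,"yaw": -1.1,"fingers": 255},{"dx": 2,"dy": -25,"dz": -5,"yaw": 0,"fingers": 255},{"dx": 0,"dy": 0,"dz": 0,"yaw": 0,"fingers": 255}])

```text
clock: 18.5
eef_pos: [0.5919, -0.0975, 0.2208]
eef_rot: [-3.141, -0.003, -2.936]
force: [-0.5, 1.3, -2.6]
opening: 0.179
```

Run:
```python
from h import *
c=snap('scene','s13');print(c['obs']['force'],c['obs']['eef_pos'],c['obs']['eef_rot'],c['obs']['joint_positions'].round(2))
crop('s13','s13c',170,110,270,230,6)
c=snap('top','t13');crop('t13','t13c',230,110,330,210,6)
snap('wrist','w13')
```

```text
[-0.52903168  1.25328646 -2.5619486 ] [ 0.59194468 -0.09748555  0.22082366] [-3.14059068e+00 -2.92871913e-03 -2.93618067e+00] [-0.1   0.39  0.24  1.7  -0.1   1.07  1.95]
```

View pics/s13c.png

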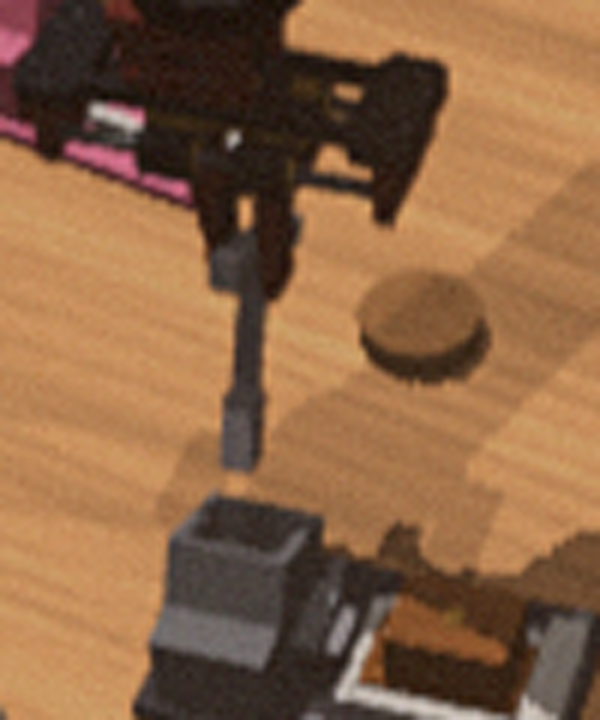

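View pics/t13c.png

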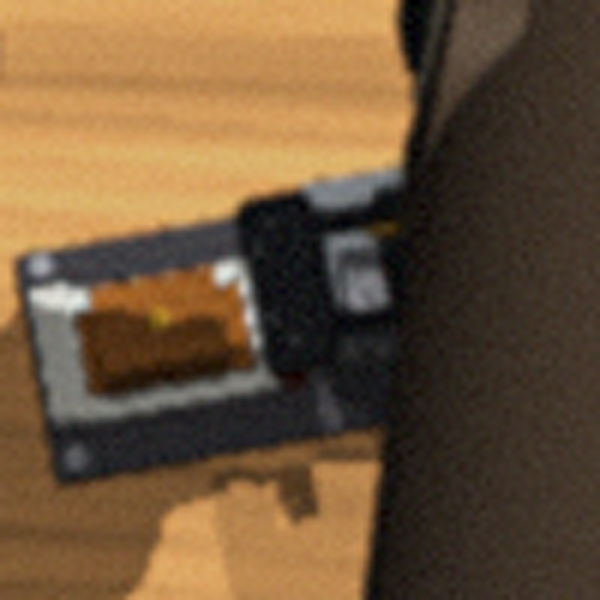

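View pics/w13.png

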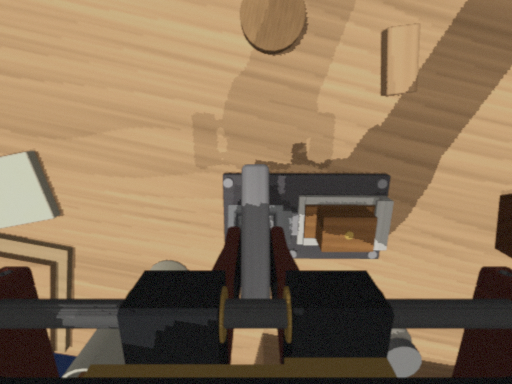

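```bash
cat >> h.py <<'E'
BED=np.array([.6281,.0262,.21])
def bw(X):
    C,S=np.cos(BED[2]),np.sin(BED[2]);X=np.asarray(X,float)/1e3
    return np.array([BED[0]+C*X[0]-S*X[1],BED[1]+S*X[0]+C*X[1],X[2]])
def wb(X):
    C,S=np.cos(BED[2]),np.sin(BED[2]);d=np.asarray(X)-[BED[0],BED[1],0]
    return np.array([C*d[0]+S*d[1],-S*d[0]+C*d[1],d[2]])*1e3
AX=np.array([-.4226,0,.9063]);EX=np.array([.9063,0,.4226]);EY=np.array([0,1.,0]);SF=np.array([10,-110,35.5])
def keypt(o,x,y,z,th=25,gx=10.9,gz=111):
    a=np.radians(th);x-=gx;z-=gz;a0=o['eef_rot'][2]+np.pi
    u=x*np.cos(a)-z*np.sin(a);w=x*np.sin(a)+z*np.cos(a)
    e=np.array([np.cos(a0),np.sin(a0),0]);n=np.array([-np.sin(a0),np.cos(a0),0])
    return o['eef_pos']+(e*u+n*y+np.array([0,0,w]))/1e3
E
python3 - <<'E'
from h import *
c=load('s13');o=c['obs'];f=lambda X:((proj(c,X)-[169.5,109.5])*6-.5).round()
for th in [20,25,30]: print(th,'tip',f(keypt(o,0,0,0,th)),[f(keypt(o,*q,4,th)) for q in [(8,8),(8,-8)]],'sqtop',f(keypt(o,8,8,38,th)),f(keypt(o,8,-8,38,th)),'bar-hi',[f(keypt(o,45,s,z,th)) for s in (-8,8) for z in (100,118)])
print('tip bed',wb(keypt(o,0,0,0)),o['eef_pos'],'tcp bed',wb(o['eef_pos']))
M=SF+51*AX
for s,t in [(-30,30),(30,30),(30,-30),(-30,-30)]: print(s,t,f(bw(M+s*EX+t*EY)))
E
```

```text
20 tip [249. 454.] [array([259., 458.]), array([228., 451.])] sqtop [262. 395.] [230. 388.] bar-hi [array([206., 301.]), array([207., 264.]), array([240., 307.]), array([241., 271.])]
25 tip [242. 464.] [array([253., 466.]), array([221., 459.])] sqtop [258. 401.] [226. 394.] bar-hi [array([206., 295.]), array([208., 257.]), array([239., 302.]), array([242., 264.])]
30 tip [235. 473.] [array([246., 473.]), array([214., 466.])] sqtop [253. 405.] [221. 399.] bar-hi [array([205., 289.]), array([209., 251.]), array([239., 296.]), array([243., 257.])]
tip bed [ -24.11301816 -113.60126275  115.6169557 ] [ 0.59194468 -0.09748555  0.22082366] tcp bed [ -61.14450058 -113.43136042  220.82365911]
-30 30 [324. 519.]
30 30 [285. 568.]
30 -30 [166. 542.]
-30 -30 [210. 495.]
```

Run:
```python
from h import *
crop('w1','w1d',410,140,490,210,10)
c=wcam(load('w1'));f=lambda X:((proj(c,X)-[409.5,139.5])*10-.5).round()
for ang in [0,.12,.25]:
  print(ang,[list(f(bw(SF+d*AX+h*((np.cos(ang)*s+np.sin(ang)*t)*EX+(-np.sin(ang)*s+np.cos(ang)*t)*EY)))) for d,h in [(16,12.25),(13,9.25),(0,9.25)] for s,t in [(1,1),(1,-1),(-1,-1),(-1,1)] ])
```

```text
0 [[np.float64(376.0), np.float64(121.0)], [np.float64(459.0), np.float64(292.0)], [np.float64(232.0), np.float64(375.0)], [np.float64(149.0), np.float64(212.0)], [np.float64(353.0), np.float64(144.0)], [np.float64(415.0), np.float64(272.0)], [np.float64(245.0), np.float64(335.0)], [np.float64(183.0), np.float64(212.0)], [np.float64(333.0), np.float64(104.0)], [np.float64(394.0), np.float64(229.0)], [np.float64(229.0), np.float64(291.0)], [np.float64(169.0), np.float64(171.0)]]
0.12 [[np.float64(395.0), np.float64(127.0)], [np.float64(448.0), np.float64(307.0)], [np.float64(215.0), np.float64(369.0)], [np.float64(158.0), np.float64(197.0)], [np.float64(367.0), np.float64(148.0)], [np.float64(407.0), np.float64(283.0)], [np.float64(232.0), np.float64(331.0)], [np.float64(190.0), np.float64(201.0)], [np.float64(347.0), np.float64(108.0)], [np.float64(386.0), np.float64(240.0)], [np.float64(216.0), np.float64(287.0)], [np.float64(175.0), np.float64(160.0)]]
0.25 [[np.float64(414.0), np.float64(135.0)], [np.float64(435.0), np.float64(322.0)], [np.float64(197.0), np.float64(361.0)], [np.float64(170.0), np.float64(182.0)], [np.float64(381.0), np.float64(155.0)], [np.float64(397.0), np.float64(295.0)], [np.float64(219.0), np.float64(325.0)], [np.float64(199.0), np.float64(189.0)], [np.float64(360.0), np.float64(114.0)], [np.float64(377.0), np.float64(251.0)], [np.float64(204.0), np.float64(281.0)], [np.float64(184.0), np.float64(149.0)]]
```

View pics/w1d.png

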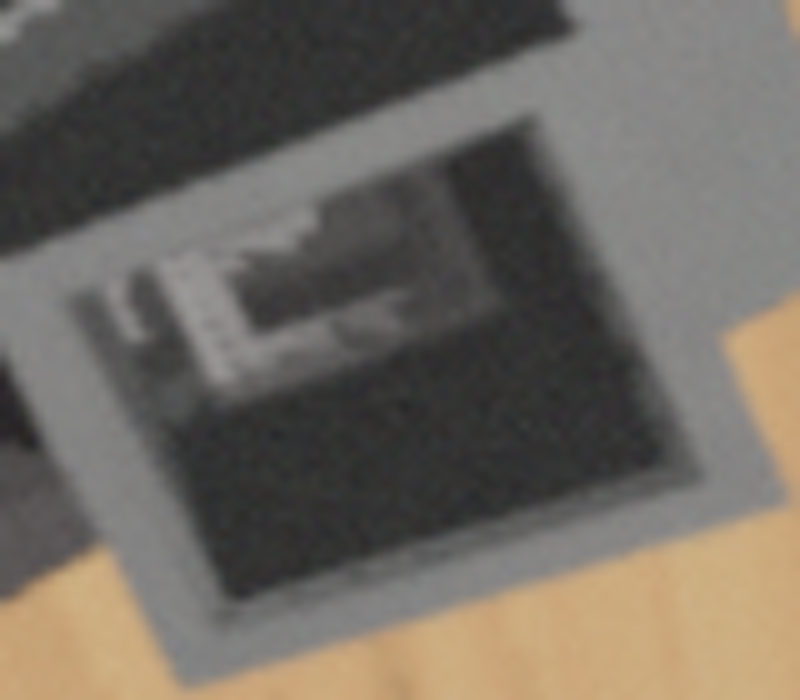

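>>> step_arm(targets=[{"dx": -4,"dy": 3,"dz": 0,"yaw": 0.3,"fingers": 255},{"dx": 0,"dy": 0,"dz": 0,"yaw": 0,"fingers": 255}])

```text
clock: 18.9
eef_pos: [0.5891, -0.0892, 0.2223]
eef_rot: [3.141, 0.0, -2.924]
force: [-0.5, -0.8, -1.7]
opening: 0.179
```

```bash
cat > chk.py <<'E'
from h import *
o=ctrl.get_obs()
for th in (23,25,27):
    t=wb(keypt(o,0,0,0,th));s=(t[2]-SF[2])/AX[2];ax=SF+s*AX
    print(th,'tip',t.round(1),'along',s.round(1),'err',(t-ax)[:2].round(1))
print(o['eef_pos'].round(4),np.degrees(o['eef_rot'][2]).round(2),o['force'].round(1),o['torque'].round(2),o['opening'],o['clock'])
E
python3 chk.py
```

```text
23 tip [ -28.9 -104.5  115.9] along 88.7 err [-1.4  5.5]
25 tip [ -25.2 -104.4  117.1] along 90.0 err [2.9 5.6]
27 tip [ -21.5 -104.4  118.4] along 91.5 err [7.2 5.6]
[ 0.5891 -0.0892  0.2223] -167.51 [-0.5 -0.8 -1.7] [ 0.02 -0.02  0.01] 0.17939750522943085 18.9
```

Run:
```python
from h import *
crop('s13','s13d',195,140,225,195,14)
c=load('s13');o=c['obs'];f=lambda X:((proj(c,X)-[194.5,139.5])*14-.5).round()
for th in [22,25,28]: print(th,[f(keypt(o,*q,th=th)) for q in [(7,7,0),(7,-7,0),(8,8,4),(8,-8,4),(8,8,38),(8,-8,38),(45,8,100),(45,-8,100)]])
```

```text
22 [array([246., 671.]), array([182., 657.]), array([250., 657.]), array([176., 641.]), array([258., 508.]), array([184., 493.]), array([210., 293.]), array([131., 277.])]
25 [array([236., 683.]), array([172., 669.]), array([240., 668.]), array([167., 653.]), array([252., 516.]), array([177., 500.]), array([209., 285.]), array([131., 269.])]
28 [array([226., 694.]), array([162., 680.]), array([231., 678.]), array([157., 663.]), array([245., 522.]), array([171., 507.]), array([209., 277.]), array([130., 262.])]
```

View pics/s13d.png

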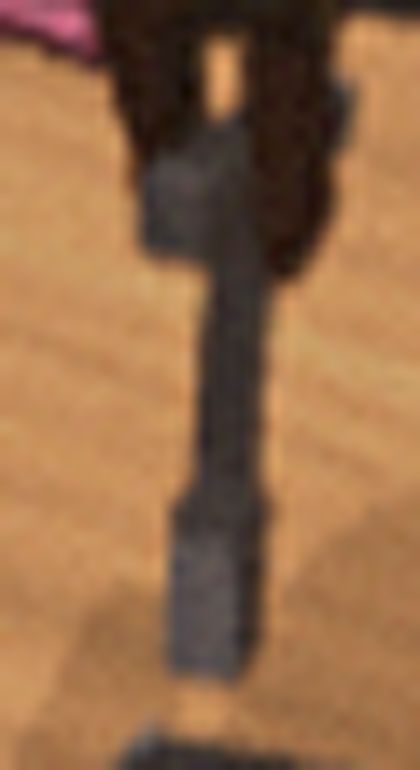

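>>> step_arm(targets=[{"dx": -1,"dy": -3,"dz": 0,"yaw": -0.8,"fingers": 255},{"dx": 0,"dy": 0,"dz": 0,"yaw": 0,"fingers": 255},{"dx": 0,"dy": 0,"dz": 0,"yaw": 0,"fingers": 255}])

```text
clock: 19.27
eef_pos: [0.5884, -0.0935, 0.2222]
eef_rot: [-3.142, 0.0, -2.939]
force: [-0.1, 0.8, -2.6]
opening: 0.18
```

```bash
python3 chk.py; python3 chk.py|tail -1
```

```text
23 tip [ -30.5 -109.1  115.8] along 88.6 err [-3.   0.9]
25 tip [ -26.8 -109.1  117. ] along 89.9 err [1.2 0.9]
27 tip [ -23.1 -109.2  118.3] along 91.4 err [5.5 0.8]
[ 0.5884 -0.0935  0.2222] -168.41 [-0.1  0.8 -2.6] [-0.    0.03 -0.04] 0.1799463802886287 19.275
[ 0.5884 -0.0935  0.2222] -168.41 [-0.1  0.8 -2.6] [-0.    0.03 -0.04] 0.1799463802886287 19.275
```

>>> step_arm(targets=[{"dx": -1,"dy": -1,"dz": 0,"yaw": 0,"fingers": 255},{"dx": 5,"dy": 1.1,"dz": -11,"yaw": 0,"fingers": 255},{"dx": 5,"dy": 1.1,"dz": -11,"yaw": 0,"fingers": 255},{"dx": 5,"dy": 1.1,"dz": -11,"yaw": 0,"fingers": 255},{"dx": 0,"dy": 0,"dz": 0,"yaw": 0,"fingers": 255},{"dx": 0,"dy": 0,"dz": 0,"yaw": 0,"fingers": 255}])

```text
clock: 20.02
eef_pos: [0.6024, -0.0913, 0.1891]
eef_rot: [-3.142, -0.0, -2.939]
force: [-0.0, 0.7, -2.0]
opening: 0.185
```

```bash
python3 chk.py
python3 - <<'E'
from h import *
c=snap('scene','s14')
crop('s14','s14c',185,140,245,220,9)
f=lambda X:((proj(c,X)-[184.5,139.5])*9-.5).round();o=c['obs']
for th in [22,25,28]: print(th,[f(keypt(o,*q,th=th)) for q in [(7,7,0),(7,-7,0),(8,8,4),(8,-8,4),(8,8,38),(8,-8,38),(45,8,100),(45,-8,100)]])
M=SF+51*AX
for r in (30,22): print([f(bw(M+s*r*EX+t*r*EY)) for s,t in [(-1,1),(1,1),(1,-1),(-1,-1)]])
E
```

```text
23 tip [ -16.3 -109.8   82.6] along 52.0 err [-4.3  0.2]
25 tip [ -12.6 -109.8   83.9] along 53.4 err [-0.1  0.2]
27 tip [  -9.  -109.9   85.2] along 54.9 err [4.2 0.1]
[ 0.6024 -0.0913  0.1891] -168.41 [-0.   0.7 -2. ] [-0.01  0.01  0.01] 0.18473015483494207 20.025
22 [array([255., 524.]), array([214., 515.]), array([257., 515.]), array([211., 505.]), array([263., 422.]), array([216., 412.]), array([232., 291.]), array([183., 281.])]
25 [array([249., 532.]), array([208., 523.]), array([251., 523.]), array([205., 513.]), array([259., 427.]), array([212., 417.]), array([232., 286.]), array([183., 276.])]
28 [array([242., 539.]), array([202., 530.]), array([245., 530.]), array([199., 519.]), array([255., 432.]), array([207., 422.]), array([232., 281.]), array([182., 271.])]
[array([351., 509.]), array([292., 582.]), array([114., 544.]), array([180., 473.])]
[array([320., 513.]), array([276., 567.]), array([147., 539.]), array([195., 486.])]
```

View pics/s14c.png

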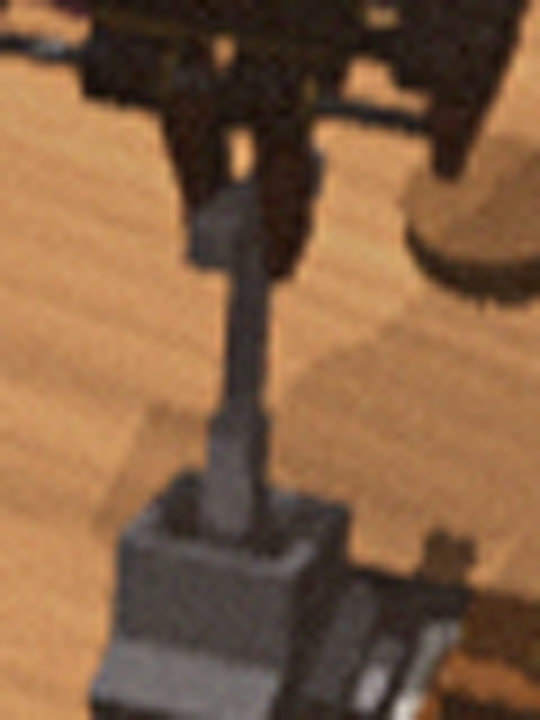

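>>> step_arm(targets=[{"dx": 4,"dy": 0.9,"dz": -9,"yaw": 0,"fingers": 255},{"dx": 4,"dy": 0.9,"dz": -9,"yaw": 0,"fingers": 255},{"dx": 4,"dy": 0.8,"dz": -9,"yaw": 0,"fingers": 255},{"dx": 0,"dy": 0,"dz": 0,"yaw": 0,"fingers": 255},{"dx": 0,"dy": 0,"dz": 0,"yaw": 0,"fingers": 255}])

```text
clock: 20.7
eef_pos: [0.6143, -0.0887, 0.1621]
eef_rot: [-3.142, -0.0, -2.939]
force: [-0.2, 0.3, -1.9]
opening: 0.177
```

```bash
python3 chk.py
```

```text
23 tip [  -4.1 -109.8   55.6] along 22.2 err [-4.7  0.2]
25 tip [  -0.4 -109.8   56.9] along 23.6 err [-0.4  0.2]
27 tip [   3.3 -109.8   58.2] along 25.1 err [3.9 0.2]
[ 0.6143 -0.0887  0.1621] -168.42 [-0.2  0.3 -1.9] [ 0.    0.03 -0.01] 0.1767905322815765 20.7
```

>>> step_arm(targets=[{"dx": 1.8,"dy": 0.3,"dz": -3.6,"yaw": 0,"fingers": 255},{"dx": 1.6,"dy": 0.3,"dz": -3.6,"yaw": 0,"fingers": 255},{"dx": 1.6,"dy": 0.3,"dz": -3.6,"yaw": 0,"fingers": 255},{"dx": 0,"dy": 0,"dz": 0,"yaw": 0,"fingers": 255}])

```text
clock: 21.2
eef_pos: [0.6188, -0.0889, 0.1551]
eef_rot: [-3.141, 0.0, -2.94]
force: [-15.1, -0.4, 27.7]
opening: 0.184
```

```bash
python3 chk.py
```

```text
23 tip [   0.2 -110.9   48.7] along 14.5 err [-3.6 -0.9]
25 tip [   3.9 -111.    49.9] along 15.9 err [ 0.6 -1. ]
27 tip [   7.6 -111.    51.3] along 17.4 err [ 4.9 -1. ]
[ 0.6188 -0.0889  0.1551] -168.48 [-15.1  -0.4  27.7] [0.14 3.24 0.12] 0.1839013563494893 21.2
```

>>> step_arm(targets=[{"dx": -2,"dy": -0.4,"dz": 4.5,"yaw": 0,"fingers": 255},{"dx": 0,"dy": 0,"dz": 0,"yaw": 0,"fingers": 255}])

```text
clock: 21.45
eef_pos: [0.6176, -0.088, 0.1561]
eef_rot: [-3.142, 0.001, -2.939]
force: [0.2, 0.8, -1.9]
opening: 0.181
```

```bash
python3 chk.py
python3 - <<'E'
from h import *
c=snap('scene','s15');w=snap('wrist','w15')
crop('s15','s15c',185,145,245,215,9)
crop('w15','w15c',200,140,330,260,6)
f=lambda X:((proj(c,X)-[184.5,144.5])*9-.5).round();o=c['obs']
for th in [20,22,25,28]: print(th,[f(keypt(o,*q,th=th)) for q in [(8,8,38),(8,-8,38),(45,8,100),(45,-8,100),(0,7,45),(0,-7,45)]])
w=wcam(w);g=lambda X:((proj(w,X)-[199.5,139.5])*6-.5).round()
for th in [22,25,28]: print(th,[g(keypt(o,*q,th=th)) for q in [(-45,8,118),(-45,-8,118),(-45,8,100)]])
M=SF+51*AX
print([g(bw(M+s*22*EX+t*22*EY)) for s,t in [(-1,1),(1,1),(1,-1),(-1,-1)]])
E
```

```text
23 tip [  -0.8 -109.8   49.7] along 15.6 err [-4.2  0.2]
25 tip [   2.9 -109.8   50.9] along 17.0 err [0.1 0.2]
27 tip [   6.6 -109.8   52.2] along 18.5 err [4.4 0.2]
[ 0.6176 -0.088   0.1561] -168.41 [ 0.2  0.8 -1.9] [ 0.07 -0.01  0.06] 0.18096436556676956 21.45
20 [array([258., 476.]), array([211., 466.]), array([225., 359.]), array([176., 348.]), array([264., 445.]), array([224., 436.])]
22 [array([255., 480.]), array([209., 469.]), array([225., 356.]), array([176., 345.]), array([262., 449.]), array([221., 441.])]
25 [array([251., 485.]), array([204., 475.]), array([224., 351.]), array([175., 341.]), array([258., 455.]), array([217., 446.])]
28 [array([247., 490.]), array([200., 479.]), array([224., 346.]), array([175., 336.]), array([254., 461.]), array([214., 452.])]
22 [array([428., 103.]), array([256., 103.]), array([418., 142.])]
25 [array([426., 107.]), array([257., 107.]), array([417., 154.])]
28 [array([424., 113.]), array([259., 112.]), array([415., 166.])]
[array([490., 424.]), array([496., 742.]), array([178., 744.]), array([180., 426.])]
```

View pics/s15c.png

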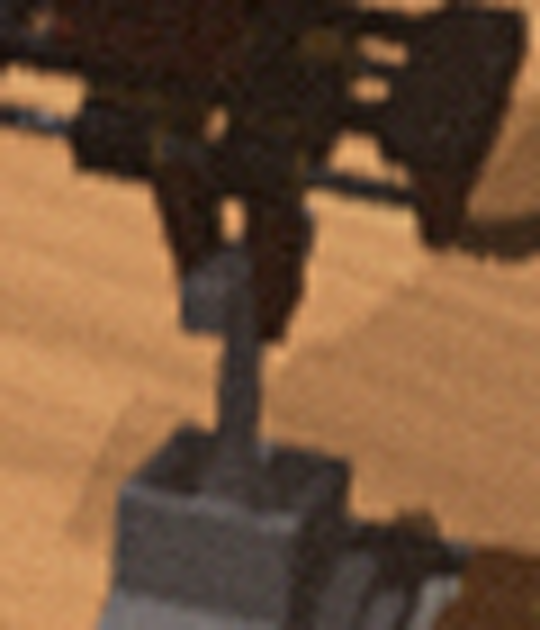

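View pics/w15c.png

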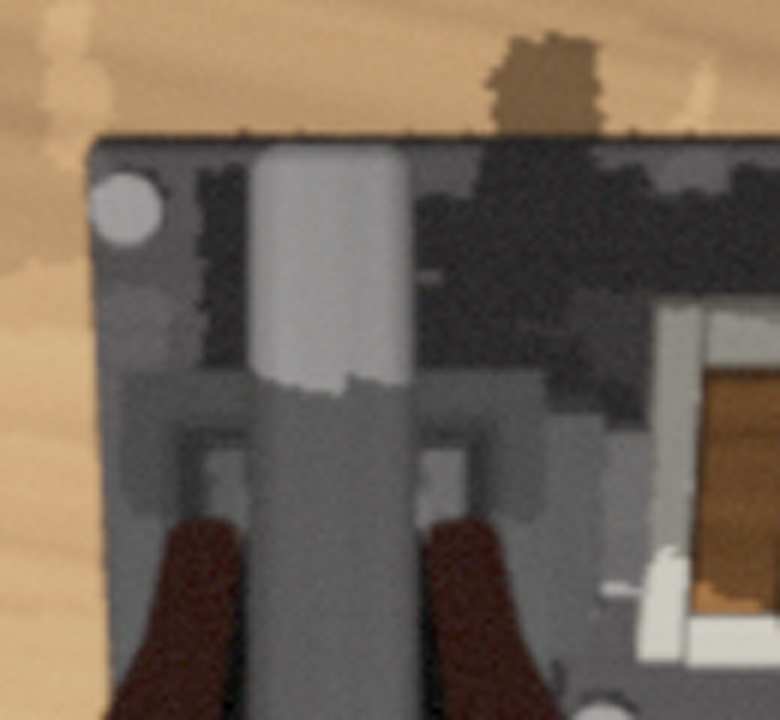

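Run:
```python
from h import *
for n in ('s15','s14'):
    f=cv2.imread(f'pics/{n}.png')[160 if n=='s15' else 150:205,195:232]
    f=np.clip((f/255.)**.5*255*1.1,0,255).astype(np.uint8)
    cv2.imwrite(f'pics/{n}g.png',cv2.resize(f,None,fx=13,fy=13,interpolation=cv2.INTER_CUBIC))
```

```text
(no output)
```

View pics/s15g.png

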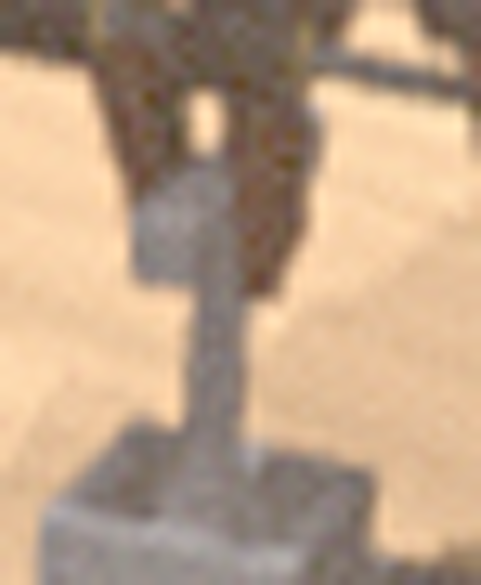

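View pics/s14g.png

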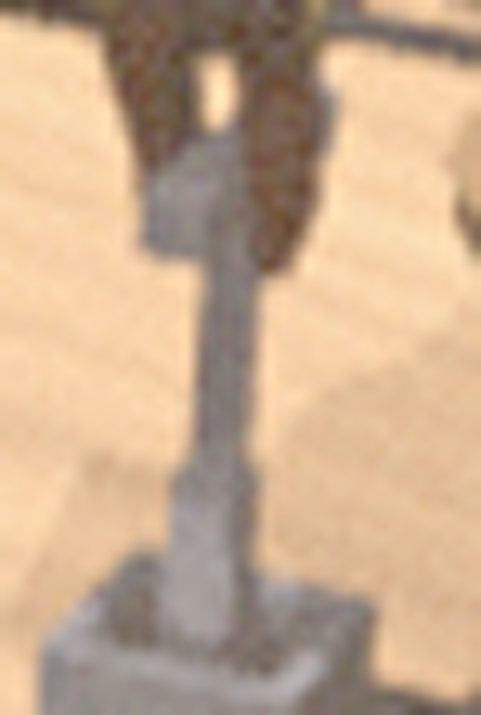

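```bash
cat > fit.py <<'E'
from h import *
from scipy.optimize import least_squares
def fit(name,ox,oy,k,obs,w=None,free=4):
    c=load(name);o=c['obs']
    def res(q):
        r=[]
        for (x,y,z),(u,v) in obs:
            X=keypt(o,x,y+q[3],z,q[0],q[1],q[2]);p=proj(c,X);r+=list(p-[ox-.5+(u+.5)/k,oy-.5+(v+.5)/k])
        return np.array(r+[(q[3])*.3,(q[1]-10.9)*.1,(q[2]-111)*.1])
    s=least_squares(res,[25,10.9,111,0.]);print(name,s.x.round(1),res(s.x).round(1));print(wb(keypt(o,0,s.x[3],0,*s.x[:3])))
    print('-x end',[((proj(c,keypt(o,-45,y,z,*s.x[:3]))-[ox-.5,oy-.5])*k-.5).round() for y in(8,-8) for z in (100,118)])
fit('s14',195,150,13,[((45,-8,100),(140,248)),((7,-7,0),(163,640)),((7,7,0),(235,655)),((8,-8,38),(170,482)),((8,8,38),(240,495)),((45,-8,118),(140,188))])
fit('s13',195,140,14,[((45,-8,100),(140,256)),((7,-7,0),(172,674)),((7,7,0),(238,685)),((8,-8,38),(175,512)),((45,-8,118),(140,190))])
E
python3 fit.py
```

```text
s14 [ 28.6  11.9 111.3   0.7] [-0.1  1.   0.1 -0.1 -0.9 -0.3  0.2 -0.1  0.1  0.   0.4 -0.6  0.2  0.1
  0. ]
[  -6.8299746  -109.17394235   85.6651821 ]
-x end [array([343., 166.]), array([351.,  90.]), array([276., 153.]), array([283.,  77.])]
s13 [ 26.2  12.5 111.8   0.4] [-0.4  0.9 -0.   0.1 -0.1  0.3  0.3 -0.5  0.1 -0.7  0.1  0.2  0.1]
[ -22.95424286 -113.20454063  114.9854677 ]
-x end [array([361., 158.]), array([368.,  75.]), array([288., 144.]), array([295.,  61.])]
```

```bash
cat > fit2.py <<'E'
from h import *
from scipy.optimize import least_squares
def fit(items,o,pri=.1):
    def res(q):
        r=[]
        for c,(x,y,z),(u,v),(wu,wv) in items:
            p=proj(c,keypt(c['obs'],x,y+q[3],z,*q[:3]))-[u,v];r+=[p[0]*wu,p[1]*wv]
        return np.array(r+[q[3]*.3,(q[1]-10.9)*pri,(q[2]-111)*pri])
    s=least_squares(res,[25,10.9,111,0.]);print(s.x.round(1),res(s.x).round(1));
    t=wb(keypt(o,0,s.x[3],0,*s.x[:3]));k=(t[2]-SF[2])/AX[2];print('tip',t.round(1),'along',k.round(1),'err',(t-SF-k*AX)[:2].round(1));return s.x
P=lambda ox,oy,k,u,v:(ox-.5+(u+.5)/k,oy-.5+(v+.5)/k)
if __name__=='__main__':
    s13=load('s13');w13=wcam(load('w13'));s14=load('s14');s15=load('s15');w15=wcam(load('w15'))
    crop('w13','w13c',215,150,300,250,7)
    A=[(s13,(45,-8,100),P(195,140,14,140,256),(1,1)),(s13,(7,-7,0),P(195,140,14,172,674),(1,1)),(s13,(7,7,0),P(195,140,14,238,685),(1,1)),(s13,(8,-8,38),P(195,140,14,175,512),(1,1)),
     (s14,(45,-8,100),P(195,150,13,140,248),(1,1)),(s14,(7,-7,0),P(195,150,13,163,640),(1,1)),(s14,(7,7,0),P(195,150,13,235,655),(1,1)),(s14,(8,-8,38),P(195,150,13,170,482),(1,1))]
    fit(A+[(w13,(-45,0,118),(255.5,164.5),(1,1))],s14['obs'])
    B=[(s15,(45,-8,100),P(195,160,13,133,280),(1,1)),(s15,(45,-8,118),P(195,160,13,135,205),(1,.5)),(s15,(0,-7,55),P(195,160,13,187,400),(1,0)),(s15,(0,7,55),P(195,160,13,243,400),(1,0)),(w15,(-45,0,118),P(200,140,6,330,144),(1,1))]
    fit(B,s15['obs'])
E
python3 fit2.py
```

```text
[ 26.4   6.6 109.6  -0. ] [-1.2  0.7 -0.9  0.1 -1.   0.3 -0.6 -0.6 -1.   1.4 -0.2 -0.6 -1.2 -0.7
 -0.3 -0.4  1.2 -0.5 -0.  -0.4 -0.1]
tip [  -6.8 -109.9   88. ] along 57.9 err [7.7 0.1]
[ 26.5   6.4 107.2  -0.8] [-1.5  0.3 -1.2  0.  -0.8  0.  -0.6  0.   0.8 -0.3 -0.2 -0.5 -0.4]
tip [   7.9 -110.6   57.3] along 24.0 err [ 8.1 -0.6]
```

View pics/w13c.png

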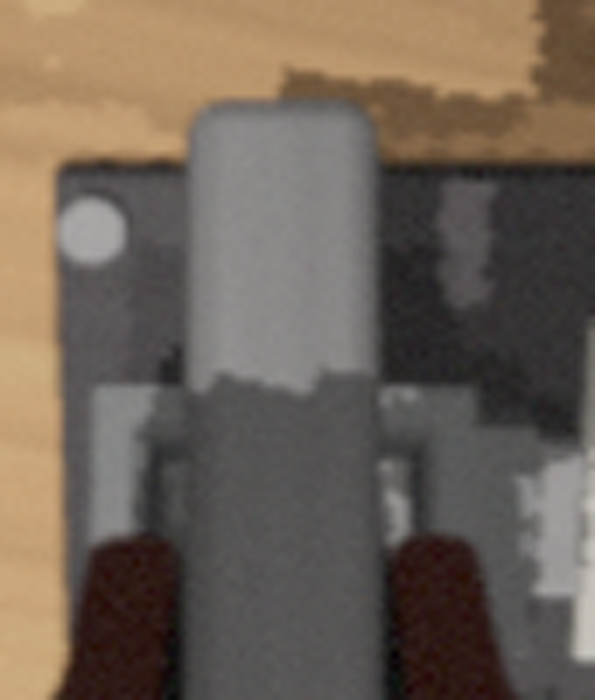

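>>> step_arm(targets=[{"dx": -1,"dy": 0,"dz": 3,"yaw": 0,"fingers": 255},{"dx": -5.8,"dy": -1.2,"dz": -2.5,"yaw": 0,"fingers": 255},{"dx": 0,"dy": 0,"dz": 0,"yaw": 0,"fingers": 255},{"dx": 0,"dy": 0,"dz": 0,"yaw": 0,"fingers": 255}], squeeze=40)

```text
clock: 22.05
eef_pos: [0.6105, -0.0893, 0.1563]
eef_rot: [3.142, -0.0, -2.939]
force: [0.6, 0.4, -3.2]
opening: 0.179
```

>>> step_arm(targets=[{"dx": 1.2,"dy": 0.3,"dz": -2.7,"yaw": 0,"fingers": 255},{"dx": 0,"dy": 0,"dz": 0,"yaw": 0,"fingers": 255}])

```text
clock: 22.3
eef_pos: [0.6118, -0.0888, 0.1533]
eef_rot: [3.141, -0.0, -2.939]
force: [-0.0, 0.9, -2.1]
opening: 0.18
```

```bash
python3 chk.py
```

```text
23 tip [  -6.6 -109.3   46.9] along 12.6 err [-11.3   0.7]
25 tip [  -2.9 -109.4   48.1] along 13.9 err [-7.   0.6]
27 tip [   0.7 -109.4   49.5] along 15.4 err [-2.8  0.6]
[ 0.6118 -0.0888  0.1533] -168.4 [-0.   0.9 -2.1] [0.01 0.02 0.02] 0.17971164989328994 22.3
```

>>> step_arm(targets=[{"dx": 1.2,"dy": 0.2,"dz": -2.7,"yaw": 0,"fingers": 255},{"dx": 0,"dy": 0,"dz": 0,"yaw": 0,"fingers": 255}])

```text
clock: 22.55
eef_pos: [0.6129, -0.0887, 0.1506]
eef_rot: [3.141, -0.0, -2.939]
force: [0.2, -0.6, -2.1]
opening: 0.178
```

>>> step_arm(targets=[{"dx": 1.2,"dy": 0.2,"dz": -2.7,"yaw": 0,"fingers": 255},{"dx": 0,"dy": 0,"dz": 0,"yaw": 0,"fingers": 255}])

```text
clock: 22.8
eef_pos: [0.6141, -0.0886, 0.148]
eef_rot: [3.142, -0.0, -2.939]
force: [0.9, -0.3, -2.7]
opening: 0.176
```

>>> step_arm(targets=[{"dx": 1.2,"dy": 0.2,"dz": -2.7,"yaw": 0,"fingers": 255},{"dx": 0,"dy": 0,"dz": 0,"yaw": 0,"fingers": 255}])

```text
clock: 23.05
eef_pos: [0.6153, -0.0883, 0.1453]
eef_rot: [3.141, -0.0, -2.939]
force: [1.2, 0.2, -3.2]
opening: 0.176
```

>>> step_arm(targets=[{"dx": 1.2,"dy": 0.2,"dz": -2.7,"yaw": 0,"fingers": 255},{"dx": 0,"dy": 0,"dz": 0,"yaw": 0,"fingers": 255}])

```text
clock: 23.3
eef_pos: [0.6165, -0.0881, 0.1426]
eef_rot: [3.141, -0.0, -2.939]
force: [-1.0, 0.5, -2.5]
opening: 0.184
```

>>> step_arm(targets=[{"dx": 1.2,"dy": 0.2,"dz": -2.7,"yaw": 0,"fingers": 255},{"dx": 0,"dy": 0,"dz": 0,"yaw": 0,"fingers": 255}])

```text
clock: 23.55
eef_pos: [0.6177, -0.0879, 0.1399]
eef_rot: [3.141, -0.0, -2.939]
force: [-1.0, 0.5, -2.2]
opening: 0.179
```

>>> step_arm(targets=[{"dx": 1.2,"dy": 0.2,"dz": -2.7,"yaw": 0,"fingers": 255},{"dx": 0,"dy": 0,"dz": 0,"yaw": 0,"fingers": 255}])

```text
clock: 23.8
eef_pos: [0.6188, -0.0881, 0.1386]
eef_rot: [3.142, 0.0, -2.94]
force: [-4.5, -0.4, 6.5]
opening: 0.176
```

```bash
python3 chk.py;python3 - <<'E'
from h import *
c=snap('scene','s16');w=snap('wrist','w16')
f=cv2.imread('pics/s16.png')[160:215,190:240];f=np.clip((f/255.)**.5*280,0,255).astype(np.uint8)
cv2.imwrite('pics/s16g.png',cv2.resize(f,None,fx=12,fy=10.9,interpolation=cv2.INTER_CUBIC))
crop('w16','w16c',200,130,330,260,6)
E
```

```text
23 tip [   0.5 -110.1   32.1] along -3.7 err [-11.1  -0.1]
25 tip [   4.1 -110.1   33.3] along -2.4 err [-6.9 -0.1]
27 tip [   7.8 -110.2   34.7] along -0.9 err [-2.6 -0.2]
[ 0.6188 -0.0881  0.1386] -168.43 [-4.5 -0.4  6.5] [0.1  1.05 0.01] 0.1759495969363663 23.8
```

View pics/s16g.png

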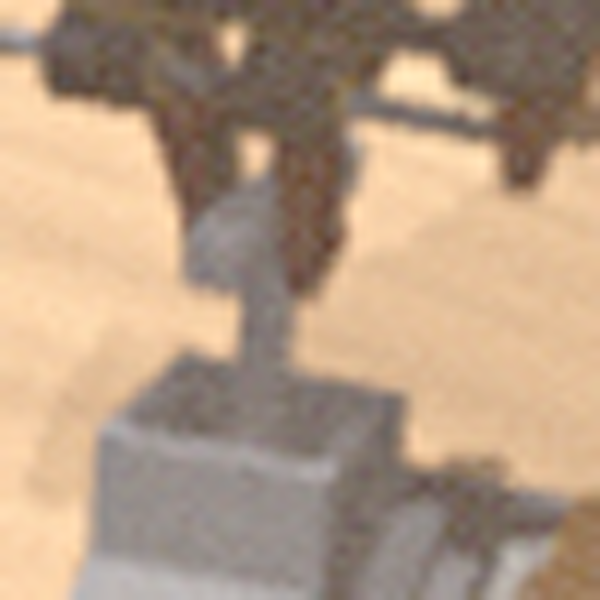

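View pics/w16c.png

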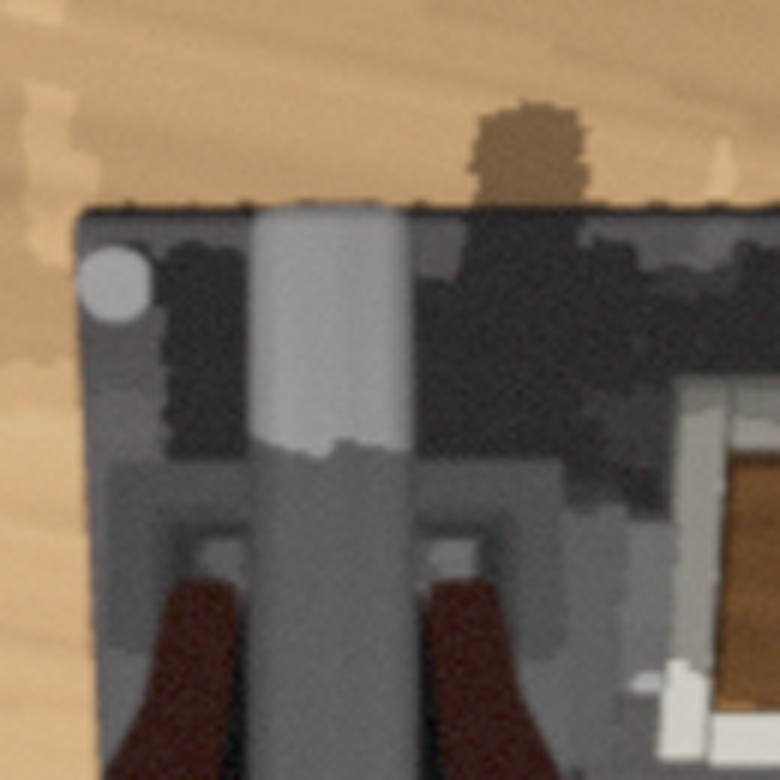

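>>> step_arm(targets=[{"dx": 0.8,"dy": 0.2,"dz": -1.8,"yaw": 0,"fingers": 255},{"dx": 0,"dy": 0,"dz": 0,"yaw": 0,"fingers": 255}])

```text
clock: 24.15
eef_pos: [0.6193, -0.0883, 0.1385]
eef_rot: [3.142, 0.0, -2.94]
force: [-11.0, -0.7, 20.8]
opening: 0.177
```

>>> step_arm(targets=[{"dx": 0.1,"dy": -0.7,"dz": 0.5,"yaw": -6,"fingers": 255},{"dx": 0.1,"dy": -0.7,"dz": 0.5,"yaw": -8,"fingers": 255},{"dx": 0,"dy": -0.7,"dz": 0,"yaw": -8,"fingers": 255},{"dx": 0,"dy": 0,"dz": 0,"yaw": 0,"fingers": 255}], squeeze=20)

```text
clock: 24.65
eef_pos: [0.6209, -0.0882, 0.1383]
eef_rot: [3.14, 0.002, 2.959]
force: [-2.4, 2.5, 8.0]
opening: 0.198
```

```bash
python3 chk.py|tail -1;python3 - <<'E'
from h import *
c=snap('scene','s17');w=snap('wrist','w17')
f=cv2.imread('pics/s17.png')[150:240,180:270];f=np.clip((f/255.)**.5*280,0,255).astype(np.uint8)
cv2.imwrite('pics/s17g.png',cv2.resize(f,None,fx=6.6,fy=6.6,interpolation=cv2.INTER_CUBIC))
E
```

```text
[ 0.6209 -0.0882  0.1383] 169.56 [-2.4  2.5  8. ] [1.11 0.56 0.27] 0.19758568619169262 24.65
```

View pics/s17g.png

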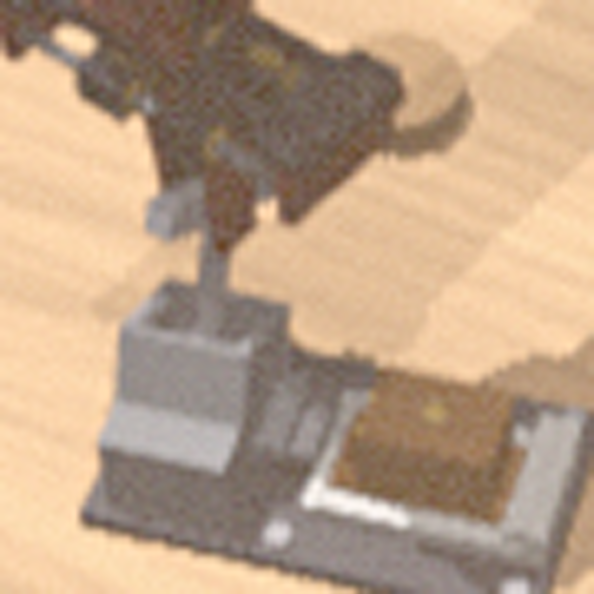

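View pics/w17.png

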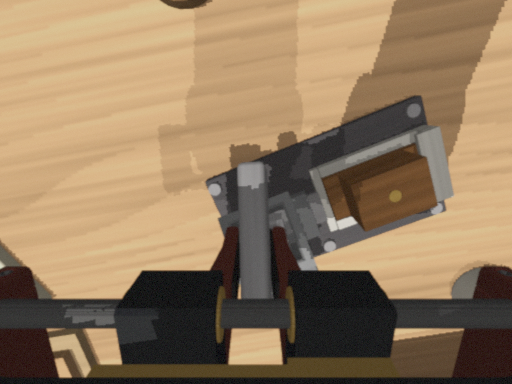

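>>> step_arm(targets=[{"dx": -0.2,"dy": -0.6,"dz": 0,"yaw": -8,"fingers": 255},{"dx": -0.2,"dy": -0.6,"dz": 0,"yaw": -8,"fingers": 255},{"dx": -0.4,"dy": -0.5,"dz": 0,"yaw": -8,"fingers": 255},{"dx": 0,"dy": 0,"dz": 0,"yaw": 0,"fingers": 255}])

```text
clock: 25.25
eef_pos: [0.6205, -0.0896, 0.1383]
eef_rot: [3.138, 0.001, 2.541]
force: [-1.2, 3.8, 8.0]
opening: 0.225
```

```bash
python3 chk.py|tail -1;python3 - <<'E'
from h import *
w=snap('wrist','w18');c=snap('scene','s18')
f=cv2.imread('pics/s18.png')[150:240,180:270];f=np.clip((f/255.)**.5*280,0,255).astype(np.uint8)
cv2.imwrite('pics/s18g.png',cv2.resize(f,None,fx=6.6,fy=6.6,interpolation=cv2.INTER_CUBIC))
E
```

```text
[ 0.6205 -0.0896  0.1383] 145.58 [-1.2  3.8  8. ] [1.16 0.16 0.24] 0.22546334392748935 25.25
```

View pics/w18.png

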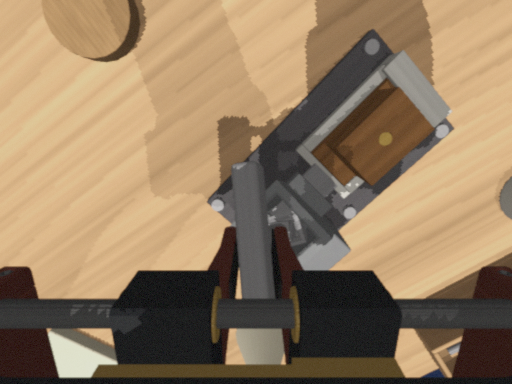

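View pics/s18g.png

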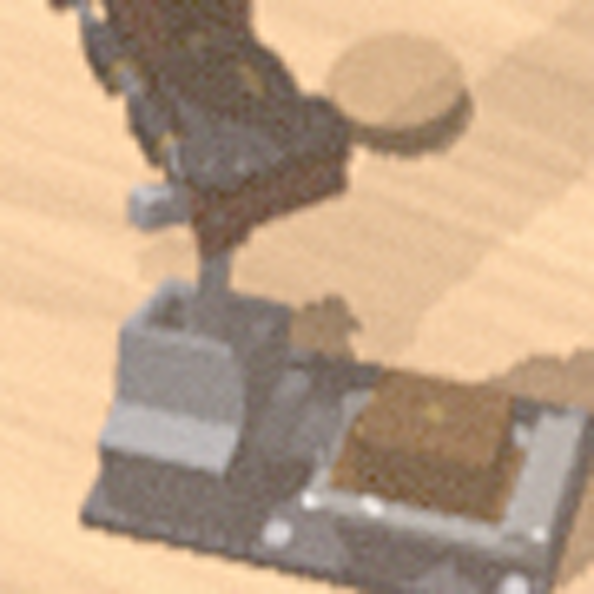

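>>> step_arm(targets=[{"dx": -0.4,"dy": -0.5,"dz": 0,"yaw": -8,"fingers": 255},{"dx": -0.4,"dy": -0.5,"dz": -0.3,"yaw": -8,"fingers": 255},{"dx": -0.5,"dy": -0.4,"dz": -0.3,"yaw": -8,"fingers": 255},{"dx": 0,"dy": 0,"dz": 0,"yaw": 0,"fingers": 255}])

```text
clock: 25.85
eef_pos: [0.6196, -0.0912, 0.1382]
eef_rot: [3.137, 0.0, 2.122]
force: [-1.1, 4.1, 10.7]
opening: 0.253
```

```bash
python3 chk.py|tail -1;python3 - <<'E'
from h import *
w=snap('wrist','w19')
crop('w19','w19c',150,50,450,300,2.6)
E
```

```text
[ 0.6196 -0.0912  0.1382] 121.58 [-1.1  4.1 10.7] [1.14 0.07 0.25] 0.2531413610828216 25.85
```

View pics/w19c.png

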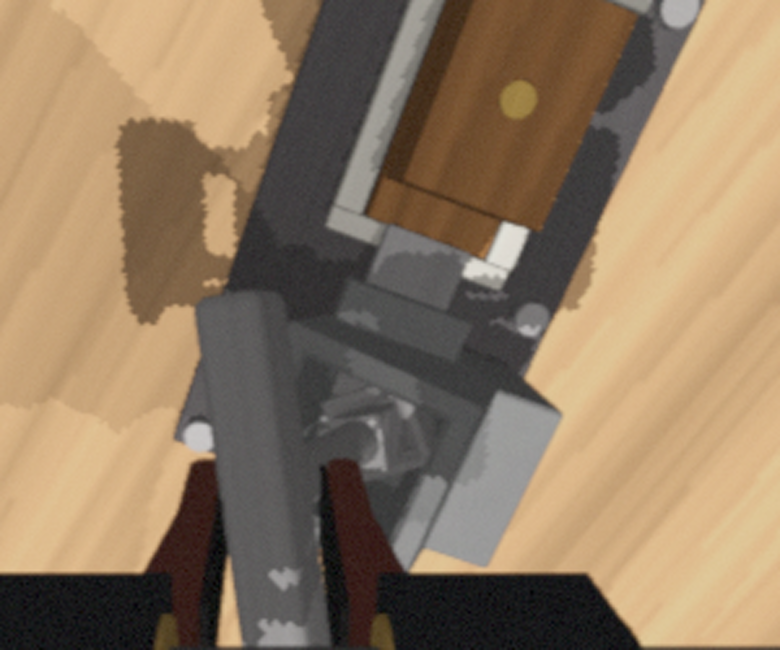

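>>> step_arm(targets=[{"dx": -0.5,"dy": -0.3,"dz": 0,"yaw": -8,"fingers": 255},{"dx": -0.5,"dy": -0.2,"dz": 0,"yaw": -8,"fingers": 255},{"dx": -0.5,"dy": 0,"dz": 0,"yaw": -6,"fingers": 255},{"dx": 0,"dy": 0,"dz": 0,"yaw": 0,"fingers": 255}])

```text
clock: 26.4
eef_pos: [0.6181, -0.0924, 0.1381]
eef_rot: [3.137, -0.0, 1.738]
force: [-1.3, 2.2, 9.5]
opening: 0.26
```

```bash
python3 chk.py|tail -1;python3 - <<'E'
from h import *
w=snap('wrist','w20')
crop('w20','w20c',150,50,450,300,2.6)
E
```

```text
[ 0.6181 -0.0924  0.1381] 99.59 [-1.3  2.2  9.5] [ 0.76 -0.01  0.31] 0.2603685166283646 26.4
```

View pics/w20c.png

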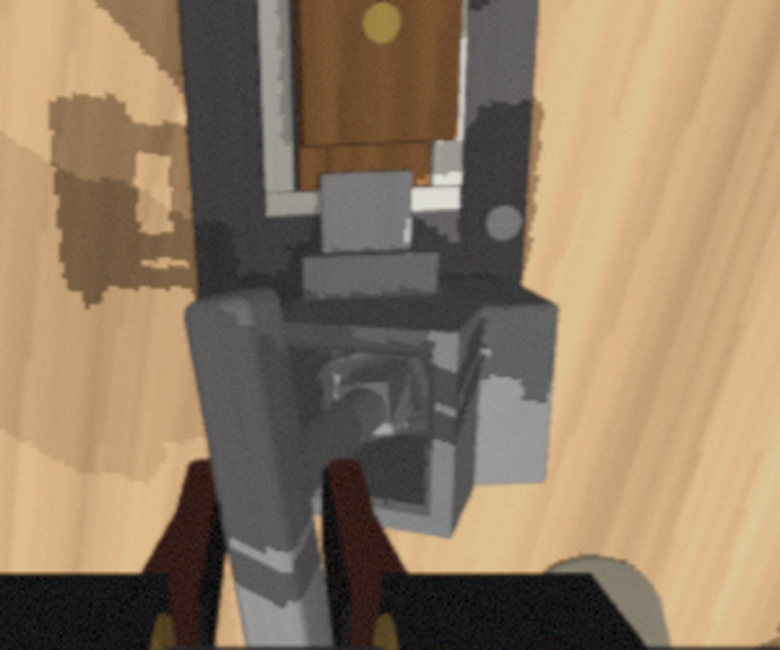

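>>> step_arm(targets=[{"dx": -0.4,"dy": 0,"dz": 0,"yaw": -6,"fingers": 255},{"dx": -0.4,"dy": 0,"dz": 0,"yaw": -6,"fingers": 255},{"dx": 0,"dy": 0,"dz": 0,"yaw": 0,"fingers": 255}], squeeze=25)

```text
clock: 26.82
eef_pos: [0.617, -0.0932, 0.1379]
eef_rot: [3.138, -0.0, 1.528]
force: [-1.0, 0.2, 9.1]
opening: 0.249
```

```bash
python3 chk.py|tail -1;python3 - <<'E'
from h import *
w=snap('wrist','w21')
crop('w21','w21c',150,50,450,300,2.6)
E
```

```text
[ 0.617  -0.0932  0.1379] 87.58 [-1.   0.2  9.1] [0.03 0.26 0.28] 0.24933764825468 26.825
```

View pics/w21c.png

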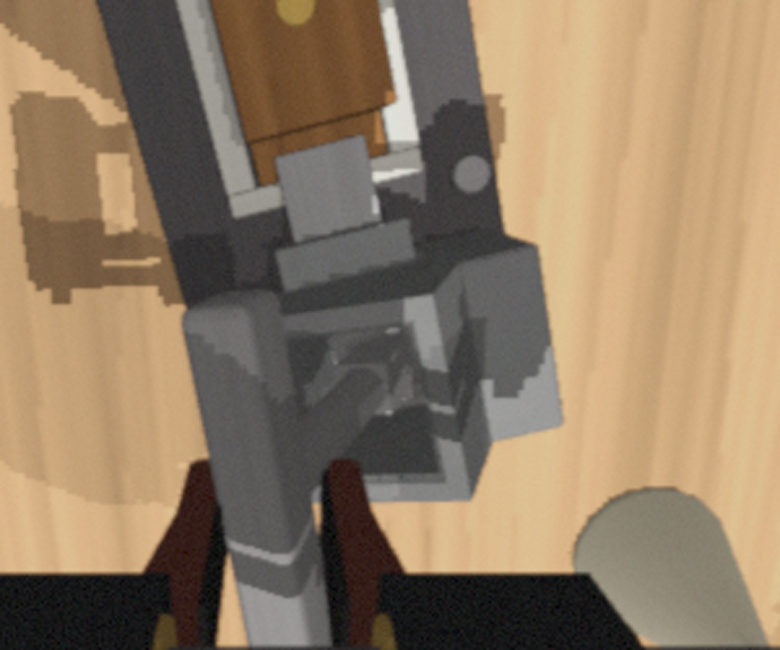

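>>> step_arm(targets=[{"dx": -0.4,"dy": 0,"dz": 0,"yaw": -6,"fingers": 255},{"dx": -0.4,"dy": 0,"dz": 0,"yaw": -6,"fingers": 255},{"dx": 0,"dy": 0,"dz": 0,"yaw": 0,"fingers": 255}])

```text
clock: 27.25
eef_pos: [0.6155, -0.0926, 0.1377]
eef_rot: [3.14, -0.001, 1.321]
force: [-4.4, 1.8, 10.3]
opening: 0.273
```

```bash
python3 chk.py|tail -1;python3 - <<'E'
from h import *
w=snap('wrist','w22')
crop('w22','w22c',150,50,450,300,2.6)
c=wcam(w)
for s in (1.0,1.2,1.3,1.4):
    y=-56+18*s/1.4
    print(s,[((proj(c,bw([x,y,31.5]))-[149.5,49.5])*2.6-.5).round() for x in(-15,15)])
E
```

```text
[ 0.6155 -0.0926  0.1377] 75.67 [-4.4  1.8 10.3] [0.55 0.88 0.9 ] 0.2732654897238938 27.25
1.0 [array([236., 176.]), array([318., 134.])]
1.2 [array([232., 169.]), array([315., 126.])]
1.3 [array([230., 165.]), array([313., 122.])]
1.4 [array([228., 162.]), array([312., 118.])]
```

View pics/w22c.png

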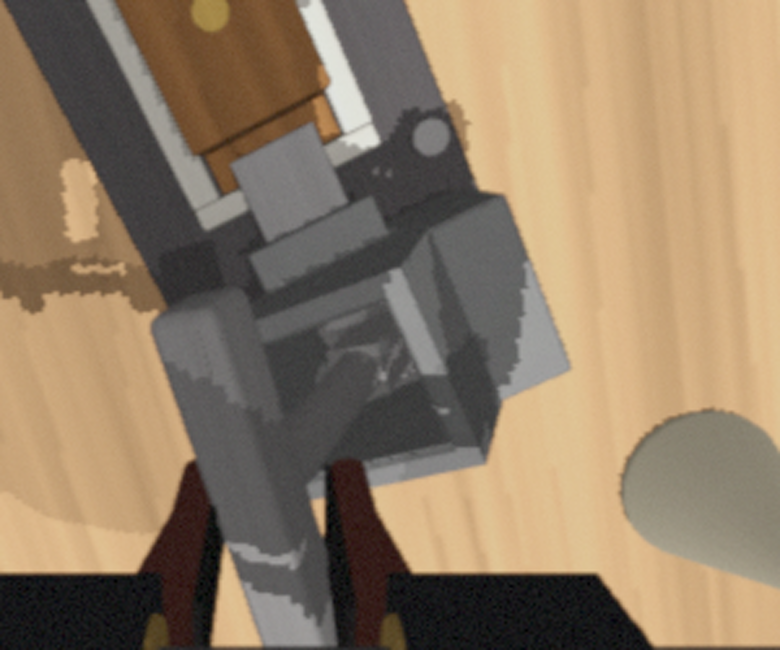

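>>> step_arm(targets=[{"dx": 0,"dy": 0,"dz": 0,"yaw": -5,"fingers": 255},{"dx": 0,"dy": 0,"dz": 0,"yaw": -2,"fingers": 255},{"dx": 0,"dy": 0,"dz": 0,"yaw": 0,"fingers": 255}], squeeze=35)

```text
clock: 27.68
eef_pos: [0.6152, -0.0908, 0.1378]
eef_rot: [-3.141, -0.003, 1.202]
force: [-7.4, 6.0, 14.9]
opening: 0.272
```

```bash
python3 chk.py|tail -1;python3 - <<'E'
from h import *
w=snap('wrist','w23')
crop('w23','w23c',150,50,450,300,2.6)
c=wcam(w)
for s in (1.0,1.2,1.3,1.4):
    y=-56+18*s/1.4
    print(s,[((proj(c,bw([x,y,31.5]))-[149.5,49.5])*2.6-.5).round() for x in(-15,15)])
E
```

```text
[ 0.6152 -0.0908  0.1378] 68.86 [-7.4  6.  14.9] [1.63 1.35 1.54] 0.271525449978757 27.675
1.0 [array([213., 188.]), array([290., 136.])]
1.2 [array([209., 181.]), array([285., 129.])]
1.3 [array([206., 178.]), array([283., 125.])]
1.4 [array([204., 175.]), array([281., 122.])]
```

View pics/w23c.png

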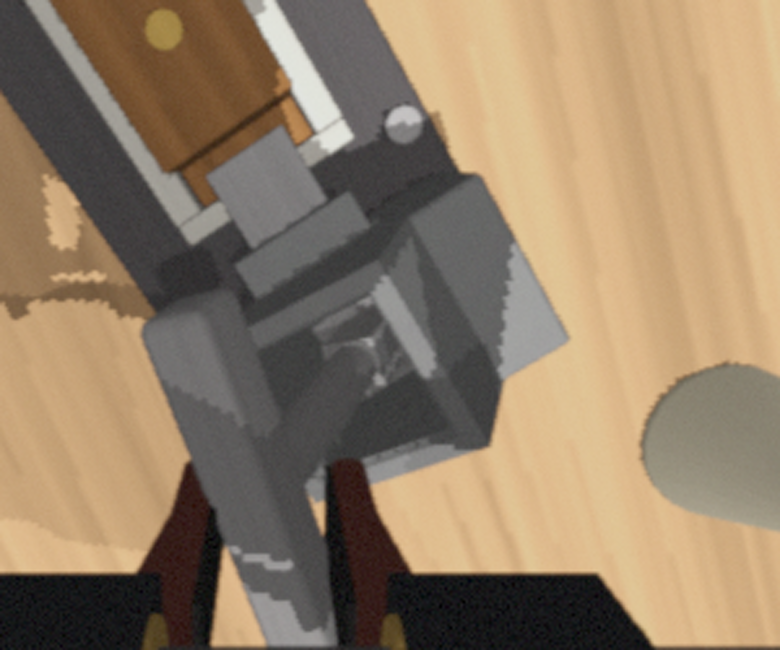

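>>> step_arm(targets=[{"dx": 0,"dy": 0,"dz": 0,"yaw": 5,"fingers": 255},{"dx": 0,"dy": 0,"dz": 0,"yaw": 4,"fingers": 255},{"dx": 0,"dy": 0,"dz": 0,"yaw": 0,"fingers": 180},{"dx": 0,"dy": 0,"dz": 0,"yaw": 0,"fingers": 160},{"dx": 0,"dy": 0,"dz": 0,"yaw": 0,"fingers": 130},{"dx": 0,"dy": 0,"dz": 0,"yaw": 0,"fingers": 80},{"dx": 0,"dy": 0,"dz": 0,"yaw": 0,"fingers": 0},{"dx": 0,"dy": 0,"dz": 0,"yaw": 0,"fingers": 0},{"dx": 0,"dy": 0,"dz": 0,"yaw": 0,"fingers": 0}])

```text
clock: 28.85
eef_pos: [0.6147, -0.0933, 0.136]
eef_rot: [-3.142, 0.0, 1.354]
force: [0.1, -0.2, 0.0]
opening: 0.903
```

```bash
python3 chk.py|tail -1;python3 - <<'E'
from h import *
w=snap('wrist','w24');c=snap('scene','s24')
f=cv2.imread('pics/s24.png')[140:240,180:280];f=np.clip((f/255.)**.5*280,0,255).astype(np.uint8)
cv2.imwrite('pics/s24g.png',cv2.resize(f,None,fx=6,fy=6,interpolation=cv2.INTER_CUBIC))
E
```

```text
[ 0.6147 -0.0933  0.136 ] 77.58 [ 0.1 -0.2  0. ] [-0.07  0.12 -0.02] 0.9025920529896472 28.85
```

View pics/w24.png

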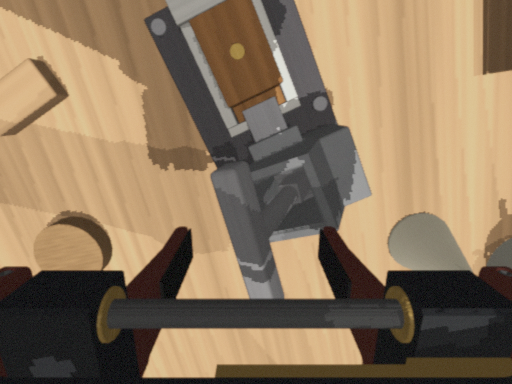

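View pics/s24g.png

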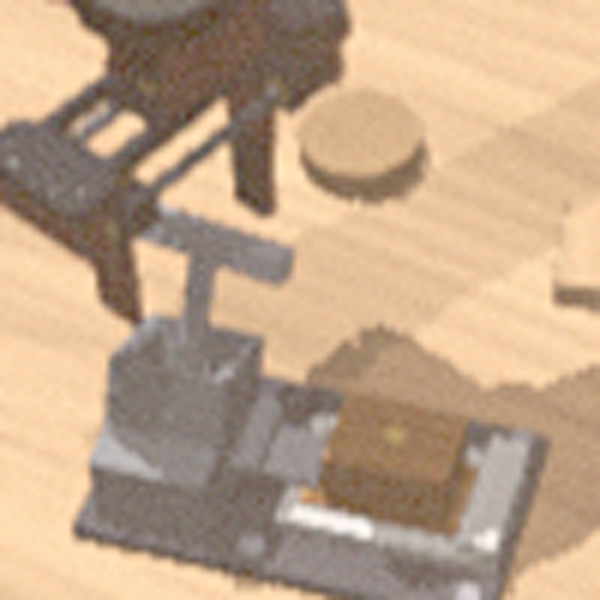

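>>> step_arm(targets=[{"dx": 0,"dy": 0,"dz": 20,"yaw": 0,"fingers": 0},{"dx": 0,"dy": 0,"dz": 40,"yaw": 0,"fingers": 0},{"dx": 0,"dy": 0,"dz": 50,"yaw": 0,"fingers": 0},{"dx": -40,"dy": 20,"dz": 40,"yaw": 0,"fingers": 0},{"dx": -50,"dy": 30,"dz": 0,"yaw": 0,"fingers": 0},{"dx": -10,"dy": 0,"dz": 0,"yaw": 0,"fingers": 0},{"dx": 0,"dy": 0,"dz": 0,"yaw": 0,"fingers": 0}])

```text
clock: 29.82
eef_pos: [0.5149, -0.0434, 0.2873]
eef_rot: [3.14, -0.002, 1.355]
force: [-0.2, -0.1, 0.8]
opening: 1.0
```

```bash
python3 chk.py|tail -1;python3 - <<'E'
from h import *
w=wcam(snap('wrist','w25'));c=snap('scene','s25');snap('top','t25')
f=cv2.imread('pics/s25.png')[160:240,185:275];f=np.clip((f/255.)**.6*260,0,255).astype(np.uint8)
cv2.imwrite('pics/s25g.png',cv2.resize(f,None,fx=8,fy=7.5,interpolation=cv2.INTER_CUBIC))
for name,cc in (('s',c),('w',w)):
  for phi in (85,):
    p=np.radians(phi);kx=np.cos(p)*EX-np.sin(p)*EY;ky=np.sin(p)*EX+np.cos(p)*EY
    for lean in (0,5,9):
      a=np.radians(25+lean);A=np.array([-np.sin(a),0,np.cos(a)])
      print(name,lean,[proj(cc,bw(SF+A*z+kx*x)).round(1) for x,z in [(45,118),(-45,118),(0,118),(0,100)]])
E
```

```text
[ 0.5149 -0.0434  0.2873] 77.61 [-0.2 -0.1  0.8] [-0.07  0.1   0.02] 1.0002362570727796 29.825
s 0 [array([197. , 174.5]), array([227.5, 179.5]), array([212.2, 177. ]), array([211.7, 182.7])]
s 5 [array([198.3, 173.4]), array([228.5, 178.4]), array([213.4, 175.9]), array([212.7, 181.8])]
s 9 [array([199.3, 172.8]), array([229.4, 177.8]), array([214.3, 175.3]), array([213.5, 181.2])]
w 0 [array([367.2, 243.7]), array([333.1, 174. ]), array([350.7, 210. ]), array([352.4, 202.5])]
w 5 [array([357.9, 244.8]), array([323.9, 176.5]), array([341.4, 211.8]), array([344.9, 204. ])]
w 9 [array([350.8, 245.4]), array([316.9, 178.2]), array([334.4, 212.8]), array([339.1, 205. ])]
```

View pics/w25.png

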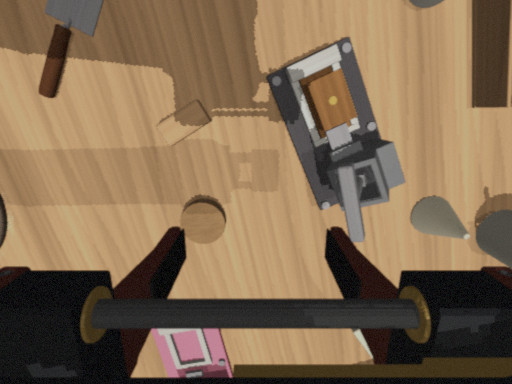

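View pics/s25g.png

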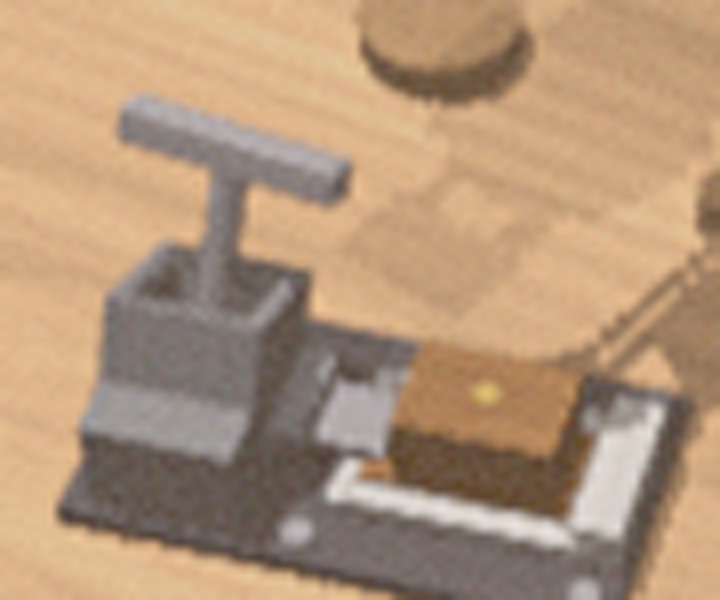

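View pics/t25.png

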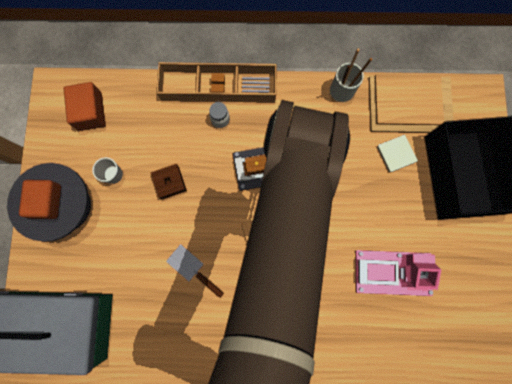

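Run:
```python
from h import *
crop('w25','w25c',310,120,410,250,6)
crop('s25','s25c',190,165,240,205,14)
```

```text
(no output)
```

View pics/w25c.png

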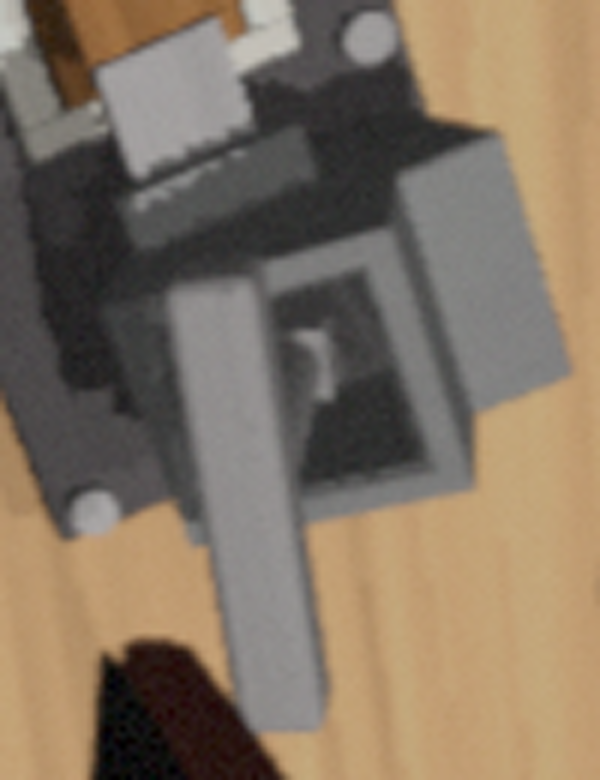

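View pics/s25c.png

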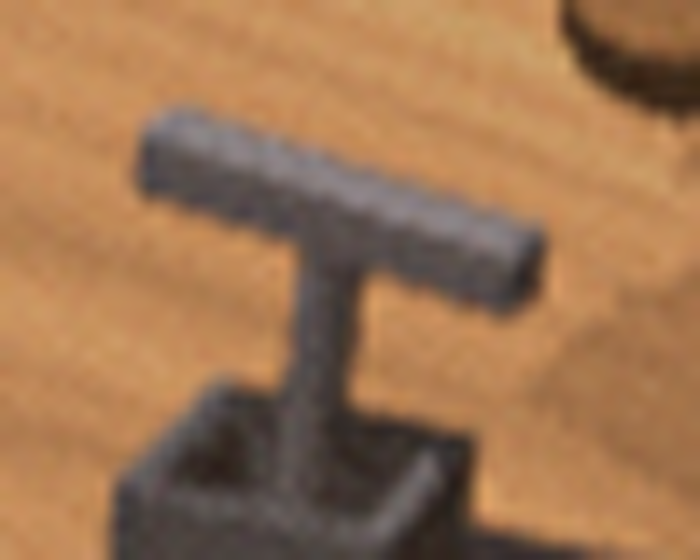

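Run:
```python
from h import *
from scipy.optimize import least_squares
w=wcam(load('w25'));s=load('s25')
P=lambda ox,oy,k,u,v:np.array((ox-.5+(u+.5)/k,oy-.5+(v+.5)/k))
H=44
obs=[(w,+1,P(310,120,6,287,730)),(w,-1,P(310,120,6,215,284)),(s,+1,P(190,165,14,170,116)),(s,-1,P(190,165,14,524,240))]
# triangulate ends
def tri(o):
    A=[];b=[]
    for c,_,uv in o:
        d=c['R'].T@np.linalg.solve(c['intrinsics'],[*uv,1]);d/=np.linalg.norm(d);M=np.eye(3)-np.outer(d,d);A.append(M);b.append(M@(-c['R'].T@c['t']))
    return np.linalg.lstsq(np.vstack(A),np.hstack(b),rcond=None)[0]
e=[wb(tri([o for o in obs if o[1]==k])) for k in (1,-1)]
print(e,np.linalg.norm(e[0]-e[1]),(e[0]+e[1])/2)
m=(e[0]+e[1])/2-SF;print('centre top rel socket floor',m,np.linalg.norm(m),'along',m@AX,'perp',m@EX,m@EY)
d=e[0]-e[1];d/=np.linalg.norm(d);print('phi',np.degrees(np.arctan2(-d@EY,d@EX)),'d.AX',d@AX)
for q in(1.3,1.35,1.4):
    print(q,[((proj(w,bw([x,-56+18*q/1.4,31.5]))-[309.5,119.5])*6-.5).round() for x in(-15,15)],[((proj(w,bw([0,-56+18*q/1.4,31.5]))-[309.5,119.5])*6-.5).round()])
```

```text
[array([ -45.45175844, -144.84754978,  145.72110918]), array([-30.37800456, -61.89465143, 146.22017658])] 84.31281319738093 [ -37.9148815  -103.3711006   145.97064288]
centre top rel socket floor [-47.9148815    6.6288994  110.47064288] 120.59660490352235 along 120.36837256212648 perp 3.259636579346441 6.6288993978808435
phi 99.49374769490375 d.AX 0.07018937433657771
1.3 [array([94., 73.]), array([217.,  17.])] [array([155.,  45.])]
1.35 [array([93., 70.]), array([216.,  15.])] [array([154.,  43.])]
1.4 [array([92., 68.]), array([216.,  12.])] [array([153.,  40.])]
```

Run:
```python
from h import *
f=cv2.imread('pics/w25.png')[60:150,300:380];f=np.clip((f/255.)**.7*255,0,255).astype(np.uint8)
cv2.imwrite('pics/w25d.png',cv2.resize(f,None,fx=8,fy=6.6667,interpolation=cv2.INTER_CUBIC)) if 0 else cv2.imwrite('pics/w25d.png',cv2.resize(f,None,fx=6.6,fy=6.6,interpolation=cv2.INTER_CUBIC))
w=wcam(load('w25'));g=lambda X:((proj(w,bw(X))-[299.5,59.5])*6.6-.5).round()
print('endwall outer corners',g([33.5,-54.5,20]),g([-33.5,-54.5,20]),'inner',g([23.5,-46.5,20]),g([-23.5,-46.5,20]))
print('tongue 1.4',g([15,-38,31.5]),g([-15,-38,31.5]),'block top edge -y',g([22,-31,62]),g([-22,-31,62]),'foot end',g([22,-45,24]),g([-22,-45,24]),'dot',g([0,0,62]))
print('lip in',g([33.5,38.5,36]),g([-33.5,38.5,36]))
```

```text
endwall outer corners [394. 443.] [101. 573.] inner [337. 428.] [131. 520.]
tongue 1.4 [303. 409.] [167. 470.] block top edge -y [375. 365.] [158. 463.] foot end [335. 425.] [139. 512.] dot [211. 259.]
lip in [271.  -4.] [-51. 149.]
```

View pics/w25d.png

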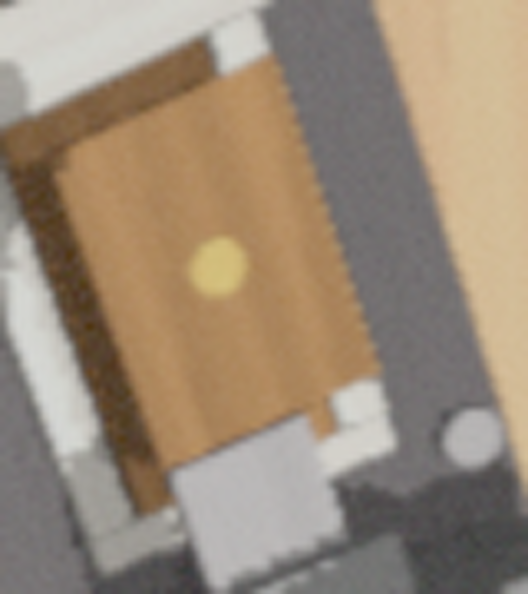

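>>> step_arm(targets=[{"dx": 30,"dy": -18,"dz": 0,"yaw": 0,"fingers": 255},{"dx": 40,"dy": -20,"dz": -20,"yaw": 0,"fingers": 255},{"dx": 11,"dy": -7,"dz": -30,"yaw": 0,"fingers": 255},{"dx": 0,"dy": 0,"dz": -34,"yaw": 0,"fingers": 255},{"dx": 0,"dy": 0,"dz": 0,"yaw": 0,"fingers": 255},{"dx": 5,"dy": 1,"dz": -11,"yaw": 0,"fingers": 255},{"dx": 4,"dy": 1,"dz": -9,"yaw": 0,"fingers": 255},{"dx": 0,"dy": 0,"dz": 0,"yaw": 0,"fingers": 255},{"dx": 0,"dy": 0,"dz": 0,"yaw": 0,"fingers": 255}])

```text
clock: 31.1
eef_pos: [0.605, -0.0863, 0.1826]
eef_rot: [3.141, -0.0, 1.354]
force: [-0.1, 0.0, 0.4]
opening: 0.023
```

```bash
python3 chk.py|tail -1;python3 - <<'E'
from h import *
c=snap('scene','s26');print(wb(c['obs']['eef_pos']))
crop('s26','s26c',185,140,245,210,9)
E
```

```text
[ 0.605  -0.0863  0.1826] 77.6 [-0.1  0.   0.4] [-0.1   0.05  0.08] 0.023396751295164848 31.1
[ -46.08709649 -105.18874908  182.55748007]
```

View pics/s26c.png

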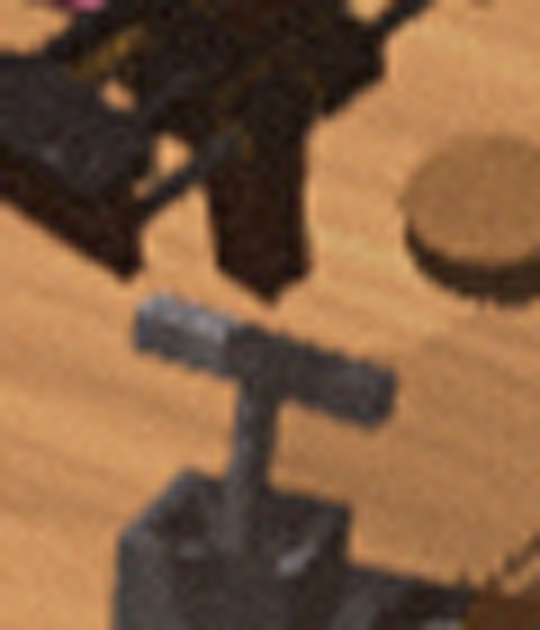

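>>> step_arm(targets=[{"dx": 3.3,"dy": 0.7,"dz": -7.2,"yaw": 0,"fingers": 255},{"dx": 2,"dy": 0.4,"dz": -4,"yaw": 0,"fingers": 255},{"dx": 0,"dy": 0,"dz": 0,"yaw": 0,"fingers": 255}])

```text
clock: 31.52
eef_pos: [0.61, -0.085, 0.1703]
eef_rot: [-3.141, 0.0, 1.354]
force: [0.2, -0.3, 0.3]
opening: 0.005
```

>>> step_arm(targets=[{"dx": 1,"dy": 0.2,"dz": -2,"yaw": 0,"fingers": 255},{"dx": 0,"dy": 0,"dz": 0,"yaw": 0,"fingers": 255}])

```text
clock: 31.78
eef_pos: [0.6111, -0.085, 0.1688]
eef_rot: [-3.142, 0.0, 1.354]
force: [-0.2, -0.0, 1.0]
opening: 0.006
```

>>> step_arm(targets=[{"dx": 1,"dy": 0.2,"dz": -2,"yaw": 0,"fingers": 255},{"dx": 0,"dy": 0,"dz": 0,"yaw": 0,"fingers": 255}])

```text
clock: 32.02
eef_pos: [0.612, -0.0847, 0.1667]
eef_rot: [-3.141, 0.0, 1.354]
force: [-0.0, -0.6, -0.2]
opening: 0.005
```

>>> step_arm(targets=[{"dx": 1,"dy": 0.2,"dz": -2,"yaw": 0,"fingers": 255},{"dx": 0,"dy": 0,"dz": 0,"yaw": 0,"fingers": 255}])

```text
clock: 32.28
eef_pos: [0.613, -0.0849, 0.1651]
eef_rot: [3.142, 0.0, 1.354]
force: [-1.1, 0.7, 2.6]
opening: 0.01
```

>>> step_arm(targets=[{"dx": 1,"dy": 0.2,"dz": -2,"yaw": 0,"fingers": 255},{"dx": 0,"dy": 0,"dz": 0,"yaw": 0,"fingers": 255}])

```text
clock: 32.52
eef_pos: [0.6138, -0.0856, 0.1647]
eef_rot: [3.141, -0.0, 1.353]
force: [-7.8, -0.9, 17.6]
opening: 0.002
```

Run:
```python
from h import *
o=ctrl.get_obs();p=wb(o['eef_pos'])-[0,0,19];print(p)
for d in (0,5,10): print(d,(p+[d,0,0]-SF)@AX)
```

```text
[ -37.25507765 -106.39833436  145.73553293]
0 119.87645931200446
5 117.76345931200446
10 115.65045931200444
```

>>> step_arm(targets=[{"dx": -3,"dy": -0.5,"dz": 8,"yaw": 0,"fingers": 255},{"dx": -10,"dy": -2,"dz": 30,"yaw": 0,"fingers": 255},{"dx": -20,"dy": 10,"dz": 50,"yaw": 0,"fingers": 255},{"dx": -50,"dy": 30,"dz": 30,"yaw": 0,"fingers": 255},{"dx": -30,"dy": 10,"dz": 0,"yaw": 0,"fingers": 255},{"dx": 0,"dy": 0,"dz": 0,"yaw": 0,"fingers": 255},{"dx": 0,"dy": 0,"dz": 0,"yaw": 0,"fingers": 255}])

```text
clock: 33.4
eef_pos: [0.5041, -0.0381, 0.2797]
eef_rot: [3.141, -0.0, 1.355]
force: [0.4, -0.6, -0.3]
opening: 0.001
```

Run:
```python
from h import *
w=snap('wrist','w27');s=snap('scene','s27');print(w['obs']['eef_pos'],w['obs']['clock'])
crop('w27','w27c',290,40,410,260,3)
crop('s27','s27c',185,160,285,250,7)
```

```text
[ 0.50408811 -0.03807574  0.2796789 ] 33.4
```

View pics/w27.png

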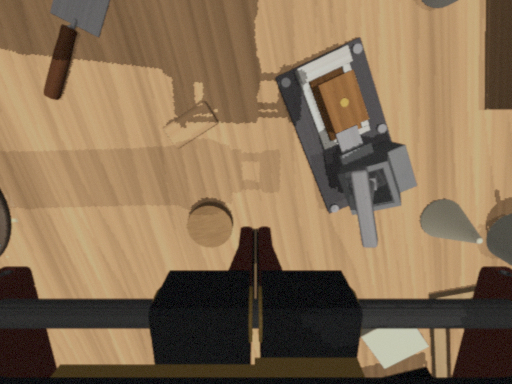

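View pics/s27c.png

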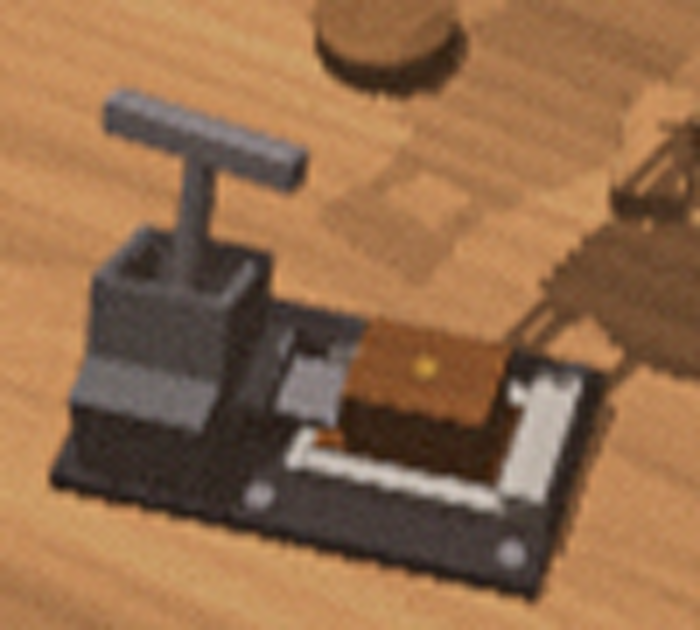

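View pics/s27.png

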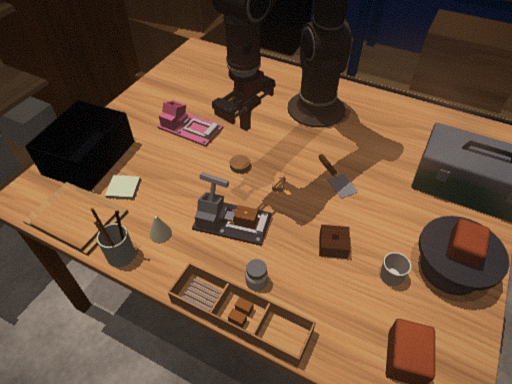

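Run:
```python
from h import *
print(ctrl.hand_in())
```

```text
the job is handed in; nothing more can be done
None
```

I mounted and clamped the block, left the key standing in the screw, and handed the job in at about 33 s of the 61 s. No verdict was reported.

**Block:** I tipped it about 0.2 rad against the lip's outer edge, hooked one foot under the lip and rocked it flat. When I pressed on top, contact came at about 62.5 mm, where 62 mm means flat on the pocket floor. It lies about 1 mm towards the tongue end.

**Key:** I leaned it about 25° in its stand hole so it matched the sloping well. The first attempt landed on the screw's face, about 6 mm to one side. I shifted it and it then went in about 15–16 mm, to the bottom.

**Screw:** I turned it clockwise until the wrist torque rose from about 0.3 to 1.5 N m, which I took as the stop. The pictures show the tongue over the block's other foot.

**Last checks:**
- **Tongue:** its end measured about 0.6 mm short of full travel, so the screw reads about 1.35. That is within my measuring error of the 1.4 stop.
- **Crossbar angle:** it measured about 99°, where the stated stop and play allow about 90°. I could not explain that difference.
- **Key depth:** cameras put the key about 2 mm high. A 19 N push along its axis did not move it, and the contact height fitted a fully seated key.
- **Surroundings:** by eye, the other things and the pink look-alike stand where they started. The gripper was clear of everything at hand-in.

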